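Load the blasting cabinet, clamp its hatch and set the air

TASK

Take the finished brass buckle out of the small blasting cabinet and lay it in the blue-lined wooden dish, and lay every grey buckle casting from the aluminium tray in the cabinet, side by side on its grid and none on top of another. Swing the hatch shut and turn its red T-handle the full quarter turn clockwise so that the hatch is drawn down tight on its seal. Only once it is tight, turn the black dial of the air regulator until its white pointer line meets the red tab; let go of everything and leave the other things on the bench where they are.

Things in the scene. Friction and masses are not known exactly. Their poses are not given: they have to be found in the camera images.
- cabinet: green open-topped metal box fixed to the bench, 224 (x) x 264 (y) x 105 mm high. Origin: centre of its underside on the bench; axes along depth, width, up. Inside, a flat silvery grid floor lies 60 mm above the bench, free area x -100..100, y -120..120 mm; walls 12 mm thick. A black rubber seal stands 12 mm above the rim when free and gives 8 mm. The hatch is hinged along the +y side.
- keeper_lip (a point): inner end of the steel keeper lip that juts 26 mm inward from the cabinet's -y wall; it fills cabinet x -22..+42, y -120..-94, z 88..104 mm: keep fingers clear of it. The latch's cam hooks under it.
- hatch (a joint): opening angle of the hatch, rad: 0 = drawn fully tight, 0.015 to 0.03 = merely resting on the free seal, 1.58 to 1.76 = standing open at the start (stop 1.95). 0.7 kg, damped stiff hinge: it stays while standing, sinks slowly shut by itself below about 1.1 rad, and takes 2 to 5 N to push at its free edge (more if fast).
- hatch_hinge (a point): middle of the hatch's hinge line, which runs along cabinet x through cabinet y = +138, z = 112 mm. Axes are the hatch's: x along the hinge, -y from hinge to free edge, z out of the outer face. The hatch is a grey plate 226 (x) x 272 (hinge to free edge) x 10 mm; its outer face lies 7 mm above this line when shut.
- latch (a joint): angle of the red T-handle, rad, growing clockwise seen on the hatch's outer face: 0 to 0.22 at the start (released), stop at 1.571 (clamped). Between about 0.4 and 1.3 its cam runs under the keeper and draws the hatch down, taking up to about 0.3 N m; from 1.3 on it stays by itself. It only catches when the hatch rests on its seal.
- latch_grip (a point): centre of the T-handle's red bar, 84 x 14 x 16 mm, on the turning axis; the bar lies along this point's x axis (parallel to cabinet x at joint 0), point z is the turning axis, out of the hatch. The bar's centre is 36 mm off the hatch's outer face, on a stem 14 mm thick, 213 mm from the hinge line.
- tray: shallow aluminium tray fixed to the bench, 206 x 216 mm, walls 4 mm thick and 14 mm high, floor 4 mm thick; origin under its centre.
- dish: small dark wooden dish with blue lining, fixed, 120 x 120 mm outside, walls 4 mm thick and 18 mm high, floor about 5 mm; origin under its centre.
- finished: finished buckle, shiny brass: flat block 52 (x) x 36 (y) x 12 (z) mm, about 0.14 kg, origin at its centre. Starts on the cabinet's grid.
- regulator: grey air regulator fixed to the bench, 120 x 120 x 60 mm, white scale disc on top; origin under its centre. The dial's axis is its vertical centre line. It and the dish may swap places from start to start.
- dial (a joint): angle of the black dial in rad, growing clockwise seen from above; starts between 0 and 0.6, stops at -0.3 and 5.2; stays where it is left, turning takes about 0.05 N m.
- dial_grip (a point): on the dial's axis, 89 mm above the bench, at gripping height: the dial's grip bar is 52 x 13 mm, 34 mm tall (67 to 101 mm above the bench) and lies along this point's x axis, which points to the side of the white pointer line. Below the bar is a skirt of 36 mm radius, its top 67 mm above the bench.
- dial_pointer (a point): where the white pointer line meets the scale, 40 mm from the dial's axis, turns with the dial.
- tab_mark (a point): inner end of the red tab on the scale, also 40 mm from the dial's axis; it stays put. The tab lies 0.8 to 3.1 rad clockwise of the pointer at the start.
- casting0: grey buckle casting like the brass one: flat block 52 (x) x 36 (y) x 12 (z) mm, about 0.14 kg, origin at its centre. 2 to 4 castings are present, starting flat in the tray.
- casting1: grey buckle casting like the brass one: flat block 52 (x) x 36 (y) x 12 (z) mm, about 0.14 kg, origin at its centre. 2 to 4 castings are present, starting flat in the tray.
- casting2: grey buckle casting like the brass one: flat block 52 (x) x 36 (y) x 12 (z) mm, about 0.14 kg, origin at its centre. 2 to 4 castings are present, starting flat in the tray.
- casting3: grey buckle casting like the brass one: flat block 52 (x) x 36 (y) x 12 (z) mm, about 0.14 kg, origin at its centre. 2 to 4 castings are present, starting flat in the tray.
- jar: small amber glass jar with a red cap, 60 mm wide, 80 mm high; a bystander to be left alone (origin at its underside or middle).
- pot: small blue plastic cup, 60 mm wide, 50 mm high; a bystander to be left alone (origin at its underside or middle).
- wax: block of green carving wax, 70 x 35 x 30 mm; a bystander to be left alone (origin at its underside or middle).
- screwdriver: screwdriver, 160 mm long; a bystander to be left alone (origin at its underside or middle).
- brush: brush, 170 mm long; a bystander to be left alone (origin at its underside or middle).
- mandrel: upright steel ring mandrel, 44 mm foot, 130 mm high; a bystander to be left alone (origin at its underside or middle).

How it is judged:
On the way, in this order (a step that is already met when the one before it is completed fails the run):
1. the brass buckle lies in the dish and every grey casting lies on the cabinet's grid, let go (x of finished in the frame of dish between -0.056 and 0.056 m and y of finished in the frame of dish between -0.056 and 0.056 m and z of finished in the frame of dish between 0 and 0.025 m and x of casting0 in the frame of cabinet between -0.098 and 0.098 m and y of casting0 in the frame of cabinet between -0.118 and 0.118 m and z of casting0 in the frame of cabinet between 0.055 and 0.073 m and x of casting1 in the frame of cabinet between -0.098 and 0.098 m and y of casting1 in the frame of cabinet between -0.118 and 0.118 m and z of casting1 in the frame of cabinet between 0.055 and 0.073 m and x of casting2 in the frame of cabinet between -0.098 and 0.098 m and y of casting2 in the frame of cabinet between -0.118 and 0.118 m and z of casting2 in the frame of cabinet between 0.055 and 0.073 m and x of casting3 in the frame of cabinet between -0.098 and 0.098 m and y of casting3 in the frame of cabinet between -0.118 and 0.118 m and z of casting3 in the frame of cabinet between 0.055 and 0.073 m and contact force between the fingers and casting0 below 0.2 N and contact force between the fingers and casting1 below 0.2 N and contact force between the fingers and casting2 below 0.2 N and contact force between the fingers and casting3 below 0.2 N and contact force between the fingers and finished below 0.2 N), for 0.2 s.
2. the hatch is drawn tight by the turned T-handle (value of joint hatch below 0.009 rad and value of joint latch above 1.35 rad), for 0.2 s.
3. the dial's pointer meets the red tab (horizontal distance between dial_pointer and tab_mark below 0.005 m), for 0.2 s.
At the end, for the whole second after the job is handed in: Brass buckle at rest in the dish; all grey castings at rest on the cabinet grid, none stacked (centres under 13 mm above it); T-handle beyond 1.35 rad and hatch under 0.009 rad; pointer within 5 mm (7 degrees) of the red tab (all of step 2 and x of finished in the frame of dish between -0.056 and 0.056 m and y of finished in the frame of dish between -0.056 and 0.056 m and z of finished in the frame of dish between 0 and 0.025 m and x of casting0 in the frame of cabinet between -0.098 and 0.098 m and y of casting0 in the frame of cabinet between -0.118 and 0.118 m and z of casting0 in the frame of cabinet between 0.055 and 0.073 m and x of casting1 in the frame of cabinet between -0.098 and 0.098 m and y of casting1 in the frame of cabinet between -0.118 and 0.118 m and z of casting1 in the frame of cabinet between 0.055 and 0.073 m and x of casting2 in the frame of cabinet between -0.098 and 0.098 m and y of casting2 in the frame of cabinet between -0.118 and 0.118 m and z of casting2 in the frame of cabinet between 0.055 and 0.073 m and x of casting3 in the frame of cabinet between -0.098 and 0.098 m and y of casting3 in the frame of cabinet between -0.118 and 0.118 m and z of casting3 in the frame of cabinet between 0.055 and 0.073 m and horizontal distance between dial_pointer and tab_mark below 0.005 m and linear speed of each of casting0, casting1, casting2, casting3, finished below 0.02 m/s); the robot touches nothing.
It fails at once if one of the other things on the bench (jar, cup, wax, screwdriver, brush, mandrel) is displaced by more than 4 cm (distance of any of jar, pot, wax, screwdriver, brush, mandrel from where it was at the start of the episode above 0.04 m).
Of casting0, casting1, casting2, casting3 only 2 to 4 are there at a start; the rules pass over those that are not, and their reading is None.
At some moment in a run one of casting0, casting1, casting2, casting3 may be knocked a few centimetres aside while the robot is not near it.
Once in a run the grip may slacken for a moment while it holds something.
It also fails if it takes over 210 s, if anything falls off the work surface, if the arm or the gripper's body presses on something with over 40 N, if the wrist force passes 120 N, or if a joint passes its speed limit or range.

ROBOT

A 6-joint arm with a two-finger parallel gripper is mounted at the origin on the work surface. World frame = base frame: x ahead of the robot, y to its left, z up, the work surface at z = 0. Lengths are in m, angles in rad, forces in N, time in s.
With the tool pointing down it reaches from about 0.35 to 0.85 m from the base axis. Payload 8.1 kg.
Tool frame: the origin (TCP) lies at the very end of the fingers, on their centre line; the grasp point (between the pads) lies 19 mm behind it (robot.pinch_z is the distance from the TCP to the grasp point, in m); x points along the fingers, z is the direction in which the jaws open and shut, and the axes are right-handed (so a half turn about x gives the same grasp; the last joint's range is limited). The gripper opens to 93 mm and grips with 3 to 60 N. Pads are 15 mm wide; open, the fingers measure 128 mm over their backs; the gripper's body (75 mm by 188 mm) begins 65 mm behind the grasp point.
Start: joints at [-1.201, 0.13, 1.488, -0, 1.523, -0.085], TCP at [0.264, -0.539, 0.219] pointing down, gripper open.
Joint ranges: [-2.96, 2.96], [-0.89, 2.26], [0.02, 2.5], [-1.34, 4.48], [0, 2.73], [-2.66, 2.66]. Speed limits (rad/s): [2.39, 2.39, 2.79, 3.14, 3.14, 3.14].

INTERFACE

Orientations are given as a rotation vector (axis times angle).
In Python, from plant import robot, optics, ticket gives the robot as it stands.
- The arm moves only by the tool jog_arm, never from a script. Its argument "targets" is a list of rows, each a list of 7 numbers: the shift along the tool's x, y, z in cm, then the turn, a rotation vector about the tool's x, y, z in degrees, then the closure, from 0 (fully open) to 1 (shut). In form: [[dx, dy, dz, ax, ay, az, grip], ...]. A call has 1 to 5 rows; each row is the pose to reach, as a shift and turn from the pose measured when the call began, along the tool's axes at that moment; what a row does not reach only later rows make up. A row lasts 1/8 s, in which the tool goes at most 62.5 mm and 10.7 degrees, less where a joint would pass 70% of its speed; a pose out of reach is approached as far as the arm can. A call with a gripper value outside its range is refused whole. The fingers move at their own pace and stop on an object; "squeeze" is the grip in N (left out, the last holds). Time passes only in rows, so rows that repeat a pose let the fingers close. It gives the time, the measured TCP pose, the force and the opening at its end, in the units of the state.
- robot.read_state(): the state, without advancing time (a new reading comes with each control period).
- optics.read_camera(name): name is "scene" or "top" or "wrist"; returns a dict with "frame" (384x512x3 uint8, red, green, blue), "vertical_fov" (degrees; the focal length in pixels is half the picture's height over the tangent of half this angle, whatever the lens; pixels are square), "cx", "cy" (the principal point, pixels), "R" (3x3) and "t" (3): a world point X has camera coordinates R X + t. Camera axes: x right, y down, z forward; pixel columns grow to the right and rows downward; lengths in m; the calibration is good to about 2 mm. A picture is of the moment at which its call begins. There is no depth.
- ticket.close_job(): hands the job in, once; it reports no verdict.
The state is a dict: "t": time; "q": joint angles; "dq": joint speeds; "joint_torque": joint torques, N m; "tool_pos": TCP position; "orientation": TCP orientation; "force": force on the tool from outside, world axes, zero at the start; "wrist_torque": the same for the moment, N m; "opening": finger opening in m.
Only numpy, scipy, OpenCV 4.12 (cv2) and the standard library are available. Lean on these libraries where they do the work, as an engineer would, in place of code of your own. Each camera call takes 0.05 s, during which the arm holds its last target.

## Working session

There is one attempt and no reset: what is moved stays moved. The work goes in short steps, Python scripts to look and compute and a tool call to move; the robot and the scene stay as the last step left them, time stands still between calls to the robot, and variables do not carry over. Pictures are saved under pics/ and viewed, and the job is handed in when it is done.

Besides the shell and the picture viewer there is one more tool, called after "Call:" as name([rows], argument=value, ...), one row to a line, values as JSON. jog_arm: Moves the arm, as the interface text tells. Its arguments: {"type":"object","properties":{"targets":{"type":"array"},"squeeze":{"type":"number"}},"required":["targets"]}

```bash
ls; mkdir -p pics; python3 - <<'E'
from plant import robot, optics, ticket
import cv2
s=robot.read_state(); print(s)
for n in ["scene","top","wrist"]:
    c=optics.read_camera(n); cv2.imwrite(f"pics/{n}0.png",c["frame"][:,:,::-1])
    print(n,c["vertical_fov"],c["cx"],c["cy"],c["R"],c["t"])
E
```

```text
pics
{'t': 0.0, 'q': array([-1.20143656e+00,  1.31168147e-01,  1.48930258e+00, -4.86863973e-05,
        1.52302236e+00, -8.53776047e-02]), 'dq': array([-6.34941775e-04, -3.00794400e-05, -4.83292657e-04,  6.32400046e-04,
        1.05881131e-03,  9.50536396e-04]), 'joint_torque': array([ 7.06952087e-04, -5.59831953e+01, -4.91772723e+01,  7.69860414e-02,
        3.54325015e-02, -1.78552218e-04]), 'tool_pos': array([ 0.26333617, -0.53846219,  0.21757051]), 'orientation': array([ 0.86915767,  1.39224484, -0.86735198]), 'force': array([-0.97055979, -0.20278228,  0.25941352]), 'wrist_torque': array([-0.00382158,  0.00776005, -0.01265771]), 'opening': 0.09258454683859785}
scene 51.13416141334272 251.73360509333563 192.33389615813184 [[ 0.52323081  0.85214546  0.00881066]
 [ 0.53035502 -0.3175189  -0.78606953]
 [-0.66704803  0.41596857 -0.6180753 ]] [-0.2953249  -0.21379925  1.49819464]
top 42.596477242672584 256.1566266347884 190.3294791258228 [[ 0.02512798 -0.99961884  0.01143509]
 [-0.9948077  -0.02613223 -0.09836025]
 [ 0.09862158 -0.00890412 -0.99508517]] [-0.01720548  0.59668779  1.69958783]
wrist 63.62176041908356 255.2136944774676 193.11272497021 [[ 4.39465519e-01 -8.98259453e-01 -1.13183248e-04]
 [-8.70164081e-01 -4.25751367e-01  2.48093221e-01]
 [-2.22900268e-01 -1.08929928e-01 -9.68736157e-01]] [-0.60052928 -0.02820449  0.38910721]
```

View pics/scene0.png

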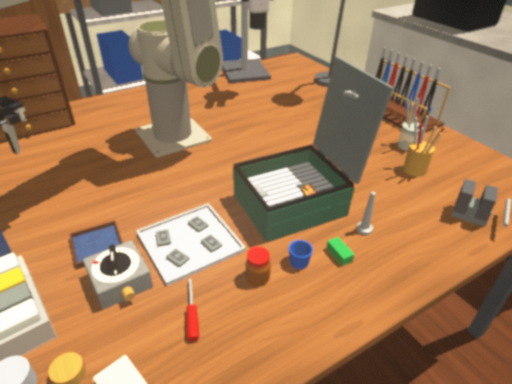

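View pics/top0.png

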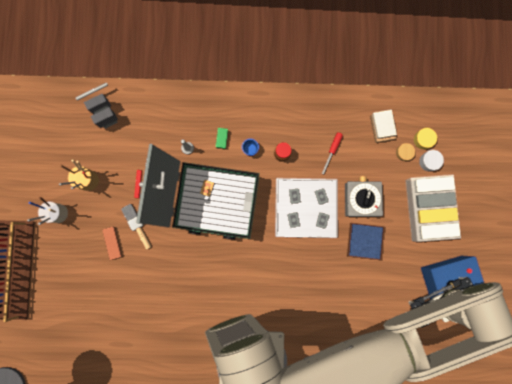

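View pics/wrist0.png

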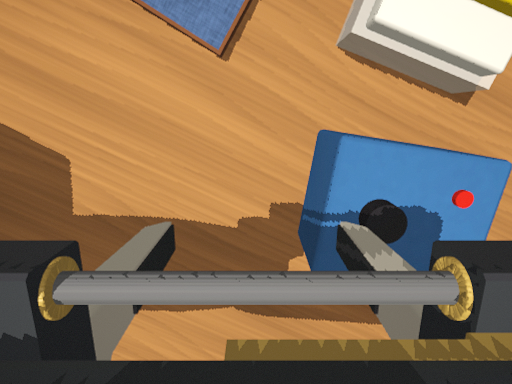

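The scene view shows the open cabinet with hatch up, four castings in the tray, and the regulator nearer the front with the dish behind it. In the top view: cabinet ≈(217,200), tray ≈(307,208), regulator ≈(365,199), dish ≈(366,241), T-handle ≈(138,183), brass ≈(208,188).

```bash
cat > h.py <<'E'
import numpy as np, cv2
from scipy.spatial.transform import Rotation as Ro
from plant import robot, optics, ticket
def cam(n):
    c=optics.read_camera(n); c["f"]=192/np.tan(np.radians(c["vertical_fov"]/2)); c["R"]=np.array(c["R"]);c["t"]=np.array(c["t"]); return c
def proj(c,X):
    p=np.atleast_2d(X)@c["R"].T+c["t"]; return np.c_[c["cx"]+c["f"]*p[:,0]/p[:,2],c["cy"]+c["f"]*p[:,1]/p[:,2]]
def ray(c,uv):
    uv=np.atleast_2d(np.array(uv,float)); d=np.c_[(uv[:,0]-c["cx"])/c["f"],(uv[:,1]-c["cy"])/c["f"],np.ones(len(uv))]@c["R"]
    return -c["R"].T@c["t"],d
def onz(c,uv,z):
    o,d=ray(c,uv); return o+d*((z-o[2])/d[:,2])[:,None]
def save(c,name,box=None,k=1):
    im=c["frame"][:,:,::-1]
    if box: x0,y0,x1,y1=box; im=im[y0:y1,x0:x1]
    cv2.imwrite("pics/"+name,cv2.resize(im,None,fx=k,fy=k,interpolation=cv2.INTER_CUBIC))
def rot(s=None):
    s=s or robot.read_state(); return Ro.from_rotvec(s["orientation"]).as_matrix()
def move(p,R=None):
    "print tool-frame shift cm and turn deg to reach TCP pos p"
    s=robot.read_state(); T=rot(s); d=T.T@(np.array(p)-s["tool_pos"])*100
    r=np.zeros(3) if R is None else np.degrees(Ro.from_matrix(T.T@R).as_rotvec())
    print("shift",d.round(2),"turn",r.round(1)); return d,r
def down(yaw):
    "x down, z (jaw axis) along yaw in world"
    x=np.array([0,0,-1.]); z=np.array([np.cos(yaw),np.sin(yaw),0]); return np.c_[x,np.cross(z,x),z]
E
python3 - <<'E'
from h import *
c=cam("top"); save(c,"t1.png",(120,120,270,260),5)
save(c,"t2.png",(265,160,405,270),5)
np.save("top0.npy",c["frame"])
print(rot().round(3))
# top-cam corner sanity
print(onz(c,[(217,200),(307,208),(366,199),(366,241)],0.0).round(3))
E
```

```text
[[-0.     0.898  0.439]
 [ 0.001  0.439 -0.898]
 [-1.     0.    -0.001]]
[[ 0.562  0.136  0.   ]
 [ 0.541 -0.185  0.   ]
 [ 0.579 -0.395  0.   ]
 [ 0.43  -0.396  0.   ]]
```

View pics/t1.png

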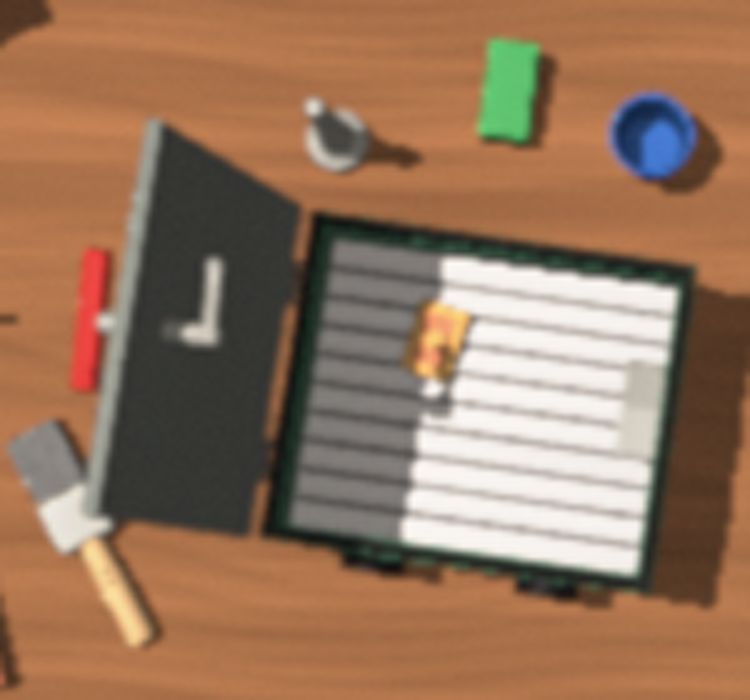

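View pics/t2.png

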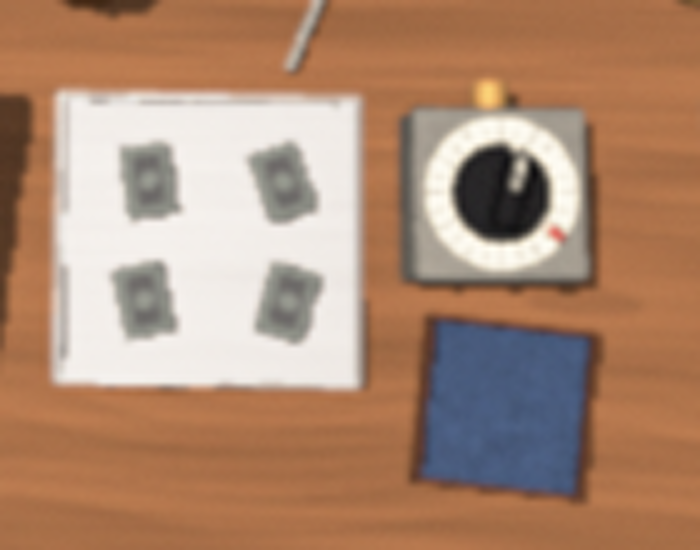

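The crops show the cabinet rim corners at crop (316,212),(693,268),(650,590),(266,535), with the brass at (437,340). The castings are at (150,181),(284,182),(145,300),(289,302), the dial is near (502,193) and the tab near (556,234).

```bash
python3 - <<'E'
from h import *
c=cam("top")
P=lambda a,x0,y0:(np.array(a,float)+.5)/5-.5+[x0,y0]
k=onz(c,P([(316,212),(693,268),(650,590),(266,535)],120,120),.11)
print("cab",k.round(4)); print(np.linalg.norm(np.roll(k,-1,0)-k,axis=1),k.mean(0))
e=[k[0]-k[1],k[3]-k[2]]; print("yaw of +y",[np.degrees(np.arctan2(v[1],v[0])) for v in e],"x",[np.degrees(np.arctan2(v[1],v[0])) for v in (k[0]-k[3],k[1]-k[2])])
d=onz(c,P([(430,318),(598,335),(582,500),(414,482)],265,160),.018); print("dish",d.mean(0),np.linalg.norm(np.roll(d,-1,0)-d,axis=1))
# castings: mask in tray
hsv=cv2.cvtColor(c["frame"],cv2.COLOR_RGB2HSV)
big=cv2.resize(c["frame"],None,fx=4,fy=4,interpolation=cv2.INTER_CUBIC)
g=cv2.cvtColor(big,cv2.COLOR_RGB2GRAY)
sub=np.zeros_like(g); sub[185*4:233*4,280*4:334*4]=1
m=((g<185)&(sub>0)).astype(np.uint8)
for q in cv2.findContours(m,cv2.RETR_EXTERNAL,cv2.CHAIN_APPROX_NONE)[0]:
    if cv2.contourArea(q)<300: continue
    b=cv2.boxPoints(cv2.minAreaRect(q)); w=onz(c,(b+.5)/4-.5,.014)
    e1=w[1]-w[0]; e2=w[2]-w[1]; L=e1 if np.linalg.norm(e1)>np.linalg.norm(e2) else e2
    print("cast",w.mean(0).round(4),np.linalg.norm(e1).round(3),np.linalg.norm(e2).round(3),"long yaw",np.degrees(np.arctan2(L[1],L[0])).round(1)%180)
H=cv2.cvtColor(big,cv2.COLOR_RGB2HSV)
m=((H[...,0]>8)&(H[...,0]<25)&(H[...,1]>130)&(H[...,2]>150)).astype(np.uint8); s2=np.zeros_like(m); s2[172*4:205*4,195*4:222*4]=1; m&=s2
q=max(cv2.findContours(m,cv2.RETR_EXTERNAL,cv2.CHAIN_APPROX_NONE)[0],key=cv2.contourArea)
b=cv2.boxPoints(cv2.minAreaRect(q)); w=onz(c,(b+.5)/4-.5,.07);print("brass",w.mean(0),w.round(4))
# dial
dl=onz(c,P([(502,193)],265,160),.067); print("dial",dl, onz(c,P([(556,234)],265,160),.06), onz(c,P([(518,170)],265,160),.1))
E
```

```text
cab [[ 0.6781  0.2477  0.11  ]
 [ 0.6469 -0.0066  0.11  ]
 [ 0.431   0.0166  0.11  ]
 [ 0.4609  0.2722  0.11  ]]
[0.25612602 0.21718153 0.25727303 0.21860609] [0.55422195 0.13247059 0.11      ]
yaw of +y [np.float64(83.00791957093081), np.float64(83.32836765524237)] x [np.float64(-6.431681851569679), np.float64(-6.126443695674024)]
dish [ 0.42859762 -0.39097072  0.018     ] [0.11888609 0.11596437 0.11815719 0.11524769]
cast [ 0.499  -0.2375  0.014 ] 0.053 0.039 long yaw 164.1
cast [ 0.4981 -0.1362  0.014 ] 0.039 0.052 long yaw 12.300000000000011
cast [ 0.5822 -0.1385  0.014 ] 0.039 0.053 long yaw 8.099999999999994
cast [ 0.5835 -0.2339  0.014 ] 0.039 0.053 long yaw 19.099999999999994
brass [0.59687034 0.16666779 0.07      ] [[0.5774 0.1872 0.07  ]
 [0.6242 0.175  0.07  ]
 [0.6163 0.1461 0.07  ]
 [0.5696 0.1584 0.07  ]]
dial [[ 0.57586439 -0.37628231  0.067     ]] [[ 0.5490923  -0.41531219  0.06      ]] [[ 0.58879008 -0.3794077   0.1       ]]
```

```bash
python3 - <<'E'
from h import *
c=cam("wrist"); s=robot.read_state(); T=rot(s)
print("cam in tool",T.T@(-c["R"].T@c["t"]-s["tool_pos"]), "axis in tool",T.T@c["R"][2])
move([.585,.165,.26],down(np.radians(-10)))
E
```

```text
cam in tool [-0.1660343   0.06928917  0.00077167] axis in tool [ 0.96870263 -0.24822053  0.00133758]
shift [ -4.14  59.8  -49.11] turn [-53.9  -0.   -0. ]
```

Call:
jog_arm([
  [-3,6,-4,-8,0,0,0],
  [-5,12,-9,-16,0,0,0],
  [-5,17,-13,-24,0,0,0],
  [-5,22,-17,-32,0,0,0],
  [-5,27,-21,-40,0,0,0],
])

```text
t: 0.92
tool_pos: [0.3986, -0.2635, 0.2684]
orientation: [0.325, 1.546, -0.324]
force: [1.1, 0.9, -0.2]
opening: 0.093
```

```bash
python3 -c "
from h import *
print(robot.read_state()['tool_pos'],robot.read_state()['force']);move([.58,.14,.26],down(np.radians(-10)))"
```

```text
[ 0.39855616 -0.26346685  0.26839968] [ 1.0630123   0.93346028 -0.22743937]
shift [ 0.85 44.24  0.4 ] turn [-13.7   0.   -0. ]
```

Call:
jog_arm([
  [0,6,0,-3,0,0,0],
  [0,12,0,-6,0,0,0],
  [0,18,0,-9,0,0,0],
  [0.5,24,0,-12,0,0,0],
  [0.8,30,0.4,-13.7,0,0,0],
])

```text
t: 1.55
tool_pos: [0.5233, 0.0116, 0.2606]
orientation: [0.136, 1.565, -0.136]
force: [0.4, -0.4, 1.2]
opening: 0.0931
```

Call:
jog_arm([
  [0,5,0,0,0,0,0],
  [0,10,0,0,0,0,0],
  [0,13,0,0,0,0,0],
  [0,13.6,0,0,0,0,0],
  [0,13.6,0,0,0,0,0],
])

```text
t: 2.17
tool_pos: [0.5466, 0.1453, 0.2605]
orientation: [0.135, 1.565, -0.136]
force: [-0.6, -0.6, -0.3]
opening: 0.0931
```

```bash
python3 -c "
from h import *
print(robot.read_state()['tool_pos'],robot.read_state()['force'])
c=cam('wrist'); save(c,'w1.png')
c=cam('top'); save(c,'t3.png',(120,120,410,280),2.7)"
```

```text
[0.54661732 0.14526935 0.26046001] [-0.56463165 -0.60009589 -0.34466663]
```

View pics/w1.png

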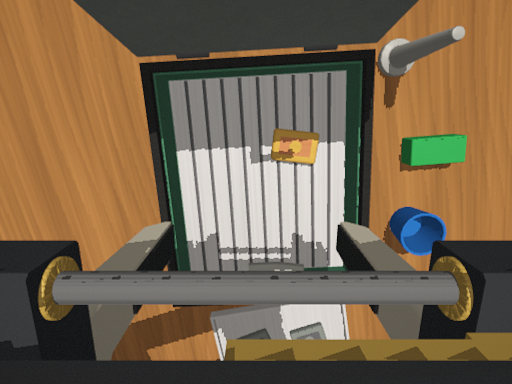

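The wrist view shows the brass with corners ≈(277,129),(319,132),(315,163),(272,160) and the grid behind it up to row ~75; the mandrel is to the right.

```bash
python3 - <<'E'
from h import *
c=cam('wrist')
w=onz(c,[(277,129),(319,132),(315,163),(272,160)],.072); print(w.mean(0),np.linalg.norm(np.roll(w,-1,0)-w,axis=1)); 
e=w[1]-w[0]+w[2]-w[3]; yaw=np.arctan2(e[1],e[0]); print(np.degrees(yaw))
# hinge-side far rim outer corners & near rim
r=onz(c,[(141,62),(376,50)],.117); print(r)
p=w.mean(0); p[2]=.064
move(p,down(yaw)); 
E
```

```text
[0.59938909 0.16776436 0.072     ] [0.04749696 0.03529467 0.04983642 0.03538269]
-13.974948905791706
[[0.46335223 0.27546313 0.117     ]
 [0.67983273 0.24796435 0.117     ]]
shift [19.68  3.22  4.75] turn [4.  0.1 0. ]
```

Call:
jog_arm([
  [3,1.2,2,2,0,0,0.25],
  [6,3.2,4.7,4,0,0,0.25],
  [10,3.2,4.7,4,0,0,0.25],
  [12,3.2,4.7,4,0,0,0.25],
  [12,3.2,4.7,4,0,0,0.25],
])

```text
t: 2.95
tool_pos: [0.5975, 0.1666, 0.1392]
orientation: [0.191, 1.564, -0.194]
force: [-0.4, 0.4, 0.4]
opening: 0.0698
```

Call:
jog_arm([
  [3,0,0,0,0,0,0.25],
  [6,0,0,0,0,0,0.25],
  [7.7,0,0,0,0,0,0.25],
  [7.7,0,0,0,0,0,0.25],
])

```text
t: 3.45
tool_pos: [0.5971, 0.1663, 0.0623]
orientation: [0.191, 1.565, -0.194]
force: [-0.4, -0.4, 0.3]
opening: 0.0701
```

```bash
python3 -c "
from h import *
s=robot.read_state();print(s['tool_pos'],s['force'],s['opening'])
c=cam('wrist'); save(c,'w2.png')"
```

```text
[0.5970805  0.16630856 0.06226161] [-0.41908695 -0.43224467  0.32003286] 0.07010486158717022
```

View pics/w2.png

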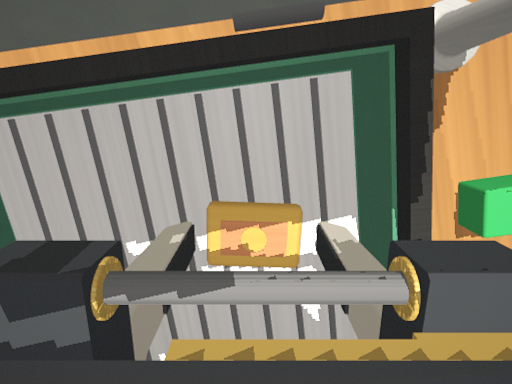

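The brass lies between the fingers (columns 207–302, rows 203–268). Closing.

Call:
jog_arm([
  [0,0,0,0,0,0,1],
  [0,0,0,0,0,0,1],
  [0,0,0,0,0,0,1],
  [0,0,0,0,0,0,1],
], squeeze=30)

```text
t: 4.0
tool_pos: [0.5987, 0.1668, 0.0648]
orientation: [0.192, 1.561, -0.193]
force: [-1.7, -0.4, 5.4]
opening: 0.0518
```

Call:
jog_arm([
  [-2,0,0,0,0,0,1],
  [-6,0,0,0,0,0,1],
  [-11,0,0,0,0,0,1],
  [-15,-2,0,0,0,0,1],
  [-16,-7,0,0,0,0,1],
])

```text
t: 4.62
tool_pos: [0.5835, 0.1, 0.2306]
orientation: [0.191, 1.554, -0.189]
force: [-0.5, -0.8, -1.1]
opening: 0.0516
```

```bash
python3 -c "
from h import *
s=robot.read_state();print(s['tool_pos'],s['force'],s['opening'])
move([.5,-.15,.2],down(np.radians(-55)))
move([.4286,-.391,.02],down(np.radians(-97)))"
```

```text
[0.5834866  0.09995033 0.23057428] [-0.52240693 -0.80414152 -1.14098447] 0.05158256869158572
shift [  2.98 -26.28  -2.13] turn [41.1  0.4 -0.3]
shift [ 20.9  -51.43  -3.43] turn [83.1  0.3 -0.5]
```

Call:
jog_arm([
  [1,-6,-0.5,9,0,0,1],
  [2,-12,-1,18,0,0,1],
  [3,-18,-1.4,27,0,0,1],
  [3,-24,-2,36,0,0,1],
  [3,-30,-2.3,45,0,0,1],
])

```text
t: 5.25
tool_pos: [0.4886, -0.1875, 0.201]
orientation: [0.807, 1.408, -0.8]
force: [0.1, -0.2, -1.4]
opening: 0.0517
```

```bash
python3 -c "
from h import *
s=robot.read_state();print(s['tool_pos'],s['force'],s['opening'])
move([.4286,-.391,.1],down(np.radians(-97)))"
```

```text
[ 0.48863416 -0.18747353  0.20101883] [ 0.07282256 -0.23371218 -1.43883133] 0.051723478265447355
shift [ 10.05 -15.67  14.35] turn [37.8  0.1 -0.6]
```

Call:
jog_arm([
  [0,-4,4,9,0,0,1],
  [0,-8,8,18,0,0,1],
  [0,-12,11,27,0,0,1],
  [3,-15.7,14.3,37,0,0,1],
  [8,-15.7,14.3,37.8,0,0,1],
])

```text
t: 5.88
tool_pos: [0.428, -0.396, 0.1235]
orientation: [1.306, 1.131, -1.295]
force: [0.2, 0.5, -2.1]
opening: 0.0516
```

```bash
python3 -c "
from h import *
s=robot.read_state();print(s['tool_pos'],s['force'],s['opening'])
c=cam('wrist'); save(c,'w3.png')
move([.4286,-.391,.008],down(np.radians(-97)))"
```

```text
[ 0.4279639  -0.39597994  0.12347606] [ 0.2420186   0.53895015 -2.06607651] 0.05157787291566738
shift [10.57  0.34  0.08] turn [-0.2 -0.3 -0.3]
```

View pics/w3.png

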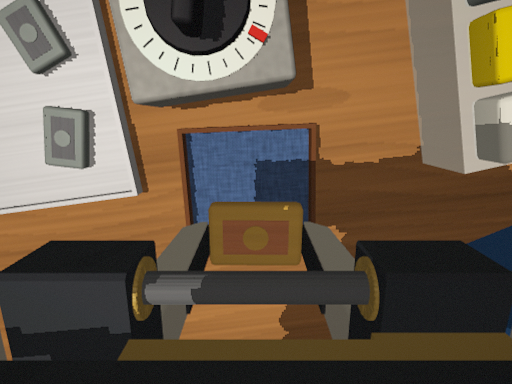

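```bash
python3 -c "
from h import *
c=cam('wrist')
w=onz(c,[(180,128),(317,124)],.018);print(w, np.linalg.norm(w[1]-w[0]))
e=(w[1]-w[0]);e/=np.linalg.norm(e); n=np.array([e[1],-e[0],0]);print('centre',w.mean(0)+.06*n,w.mean(0)-.06*n, np.degrees(np.arctan2(e[1],e[0])))
move([.4286,-.393,.013],down(np.radians(-97)))"
```

```text
[[ 0.49104837 -0.33580741  0.018     ]
 [ 0.47999105 -0.44881621  0.018     ]] 0.11354846121977616
centre [ 0.42580487 -0.38646902  0.018     ] [ 0.54523455 -0.39815459  0.018     ] -95.58830465348048
shift [10.22  0.43  0.47] turn [-0.1 -0.4 -0.1]
```

Call:
jog_arm([
  [5,0.4,0.1,0,0,0,1],
  [8.5,0.4,0.1,0,0,0,1],
  [10.2,0.4,0.1,0,0,0,1],
  [10.2,0.4,0.1,0,0,0,1],
  [10.2,0.4,0.1,0,0,0,1],
])

```text
t: 6.6
tool_pos: [0.4302, -0.3905, 0.0158]
orientation: [1.305, 1.148, -1.293]
force: [-0.2, -0.4, -1.8]
opening: 0.0518
```

Call:
jog_arm([
  [0.3,0,0,0,0,0,1],
  [0.5,0,0,0,0,0,1],
  [0.5,0,0,0,0,0,0.35],
  [0.5,0,0,0,0,0,0.35],
  [0.5,0,0,0,0,0,0.35],
])

```text
t: 7.22
tool_pos: [0.4302, -0.3905, 0.0109]
orientation: [1.305, 1.148, -1.293]
force: [0.0, -0.4, -0.4]
opening: 0.0607
```

Call:
jog_arm([
  [-3,0,0,0,0,0,0.35],
  [-8,0,0,0,0,0,0.35],
  [-14,0,0,0,0,0,0.35],
  [-19,0,0,0,0,0,0.35],
  [-19,0,0,0,0,0,0.35],
])

```text
t: 7.85
tool_pos: [0.4313, -0.3938, 0.2072]
orientation: [1.304, 1.137, -1.291]
force: [0.1, -1.5, -0.6]
opening: 0.0603
```

```bash
python3 -c "
from h import *
s=robot.read_state();print(s['tool_pos'],s['force'],s['opening'])
c=cam('wrist'); save(c,'w4.png')
move([.499,-.2375,.12],down(np.radians(-106)))"
```

```text
[ 0.43128833 -0.39375382  0.20717682] [ 0.11844379 -1.46137119 -0.58398591] 0.06030667637642612
shift [  8.45   4.85 -16.22] turn [ 9.  -0.1 -0.5]
```

View pics/w4.png

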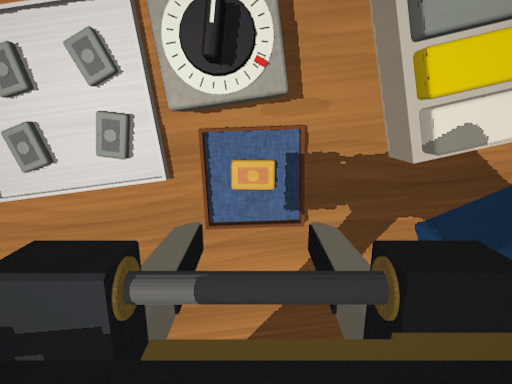

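The brass rests in the dish at (253,175). The castings are visible at upper left; I'll measure all of them again from above the tray.

Call:
jog_arm([
  [-1,0,-4,0,0,0,0.35],
  [-2,1,-9,0,0,0,0.35],
  [-4,2,-14,0,0,0,0.35],
  [-5,2,-18,0,0,0,0.35],
  [-5,2,-18,0,0,0,0.35],
])

```text
t: 8.52
tool_pos: [0.472, -0.214, 0.2535]
orientation: [1.302, 1.145, -1.289]
force: [-0.0, -0.0, -0.4]
opening: 0.0604
```

```bash
cat > cast.py <<'E'
from h import *
def find(c,z=.016,show=None):
    k=3; big=cv2.resize(c["frame"],None,fx=k,fy=k,interpolation=cv2.INTER_CUBIC)
    g=cv2.cvtColor(big,cv2.COLOR_RGB2GRAY); m=(g<165).astype(np.uint8); m[235*k:]=0
    S=cv2.cvtColor(big,cv2.COLOR_RGB2HSV)[...,1]; m[S>70]=0
    out=[]
    for q in cv2.findContours(m,cv2.RETR_EXTERNAL,cv2.CHAIN_APPROX_NONE)[0]:
        if cv2.contourArea(q)<600*k: continue
        b=cv2.boxPoints(cv2.minAreaRect(q)); b=(b+.5)/k-.5
        w=onz(c,b,z); e1=w[1]-w[0]; e2=w[2]-w[1]; l1,l2=np.linalg.norm(e1),np.linalg.norm(e2)
        L=e1 if l1>l2 else e2
        out.append((w.mean(0),max(l1,l2),min(l1,l2),np.degrees(np.arctan2(L[1],L[0]))%180,b.mean(0)))
    return out
if __name__=="__main__":
    import sys
    c=cam('wrist'); save(c,sys.argv[1])
    print(robot.read_state()['tool_pos'])
    for o in find(c): print(o[0].round(4),"%.3f %.3f yaw %.1f"%o[1:4],o[4].round())
E
python3 cast.py w5.png
```

```text
[ 0.4714638  -0.21533113  0.25288385]
[ 0.3796 -0.3013  0.016 ] 0.046 0.018 yaw 83.2 [326. 228.]
[ 0.4028 -0.1072  0.016 ] 0.044 0.018 yaw 83.2 [184. 228.]
[ 0.4318 -0.3915  0.016 ] 0.113 0.110 yaw 84.7 [391. 183.]
[ 0.499  -0.1387  0.016 ] 0.053 0.041 yaw 13.6 [195. 156.]
[ 0.5003 -0.2389  0.016 ] 0.053 0.039 yaw 165.7 [272. 146.]
[ 0.5826 -0.141   0.016 ] 0.054 0.041 yaw 10.4 [186.  89.]
[ 0.5841 -0.2346  0.016 ] 0.055 0.039 yaw 21.9 [261.  78.]
[0.5494 0.0971 0.016 ] 0.270 0.055 yaw 172.8 [  7. 131.]
[ 0.5426 -0.1797  0.016 ] 0.211 0.201 yaw 89.1 [222. 113.]
[ 0.537  -0.5376  0.016 ] 0.199 0.008 yaw 4.3 [508.  83.]
[ 0.5808 -0.3914  0.016 ] 0.147 0.139 yaw 87.5 [389.  63.]
```

View pics/w5.png

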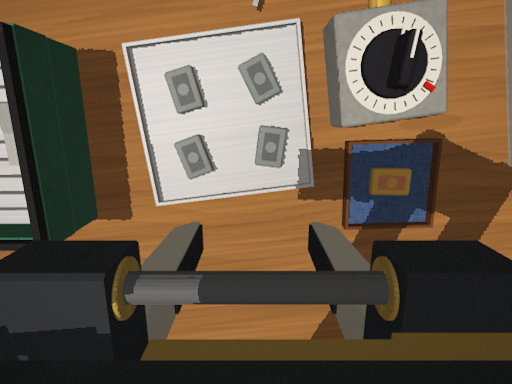

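```bash
cat >> h.py <<'E'
C0=np.array([.555,.1335]); CY=np.radians(-6.8)
def cab(x,y,z): 
    return np.array([C0[0]+x*np.cos(CY)-y*np.sin(CY),C0[1]+x*np.sin(CY)+y*np.cos(CY),z])
E
python3 -c "
from h import *
move([.4995,-.2382,.008],down(np.radians(-105)))"
```

```text
shift [24.51  2.87  1.98] turn [ 8.1 -0.1 -0.4]
```

Call:
jog_arm([
  [6,1,1,4,0,0,0.35],
  [12,2.9,2,8,0,0,0.35],
  [18,2.9,2,8,0,0,0.35],
  [19,2.9,2,8,0,0,0.35],
  [19,2.9,2,8,0,0,0.35],
])

```text
t: 9.2
tool_pos: [0.4986, -0.2389, 0.0629]
orientation: [1.404, 1.072, -1.393]
force: [0.6, -0.3, 1.4]
opening: 0.0604
```

```bash
python3 -c "
from h import *
move([.4995,-.2382,.008],down(np.radians(-105)))
c=cam('wrist');save(c,'w6.png')"
```

```text
shift [ 5.49  0.04 -0.07] turn [ 0.  -0.2 -0.3]
```

View pics/w6.png

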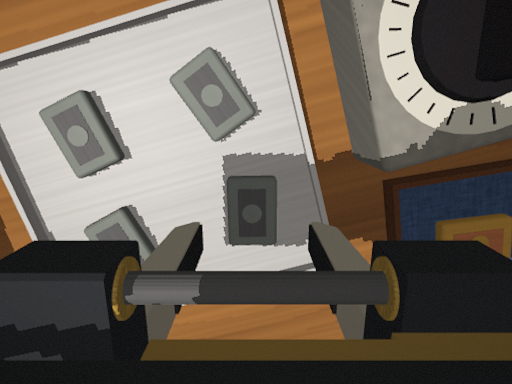

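The casting is centred between the fingers at (252,210) and aligned with them.

Call:
jog_arm([
  [3,0,0,0,0,0,0.35],
  [5.4,0,0,0,0,0,0.35],
  [5.4,0,0,0,0,0,0.35],
  [5.4,0,0,0,0,0,1],
  [5.4,0,0,0,0,0,1],
])

```text
t: 9.88
tool_pos: [0.5021, -0.2405, 0.0131]
orientation: [1.404, 1.065, -1.389]
force: [0.3, 0.0, 1.1]
opening: 0.0447
```

Call:
jog_arm([
  [0,0,0,0,0,0,1],
  [0,0,0,0,0,0,1],
  [-6,0,0,0,0,0,1],
  [-12,0,0,0,0,0,1],
  [-18,0,0,0,0,0,1],
])

```text
t: 10.5
tool_pos: [0.4993, -0.2399, 0.1946]
orientation: [1.404, 1.066, -1.389]
force: [0.7, -1.1, -1.7]
opening: 0.0349
```

```bash
python3 -c "
from h import *
s=robot.read_state();print(s['tool_pos'],s['opening'])
move(cab(.045,.034,.2),down(CY-np.pi/2))"
```

```text
[ 0.49929516 -0.23986835  0.19463866] 0.03485662587599505
shift [ -0.47  -0.27 -41.51] turn [-8.1 -0.  -0.7]
```

Call:
jog_arm([
  [-1,0,-5,-2,0,0,1],
  [-1.5,0,-11,-4,0,0,1],
  [-1.5,0,-17,-6,0,0,1],
  [-1.5,0,-23,-8,0,0,1],
  [-1.5,0,-29,-8,0,0,1],
])

```text
t: 11.12
tool_pos: [0.574, 0.0422, 0.2101]
orientation: [1.302, 1.14, -1.289]
force: [0.9, -1.1, -1.8]
opening: 0.0351
```

```bash
python3 -c "
from h import *
s=robot.read_state();print(s['tool_pos'],s['opening'])
move(cab(.045,.034,.068),down(CY-np.pi/2))"
```

```text
[0.5739604  0.04219955 0.21005284] 0.035078919765304535
shift [ 14.22   1.34 -12.25] turn [-0.1  0.  -0.7]
```

Call:
jog_arm([
  [0,0.6,-6,0,0,0,1],
  [2,1.3,-12.2,0,0,0,1],
  [6,1.3,-12.2,0,0,0,1],
  [8,1.3,-12.2,0,0,0,1],
  [8,1.3,-12.2,0,0,0,1],
])

```text
t: 11.75
tool_pos: [0.6008, 0.1606, 0.1279]
orientation: [1.3, 1.142, -1.294]
force: [0.5, 0.1, -2.6]
opening: 0.0347
```

```bash
python3 -c "
from h import *
s=robot.read_state();print(s['tool_pos'],s['opening'],s['force'])
move(cab(.045,.034,.068),down(CY-np.pi/2))
c=cam('wrist');save(c,'w7.png');c=cam('scene');save(c,'s7.png')"
```

```text
[0.6007932  0.16060475 0.12786164] 0.03465351658943116 [ 0.5178725   0.05020107 -2.60944947]
shift [ 5.99  0.23 -0.18] turn [-0.2  0.1 -0.4]
```

View pics/w7.png

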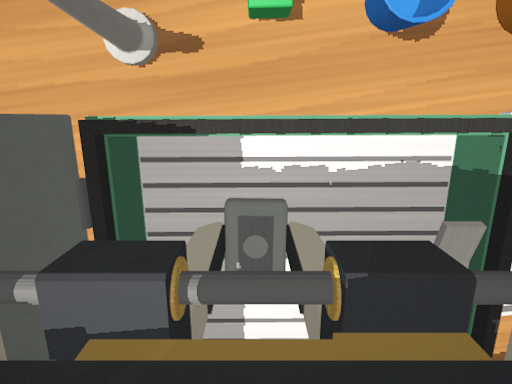

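View pics/s7.png

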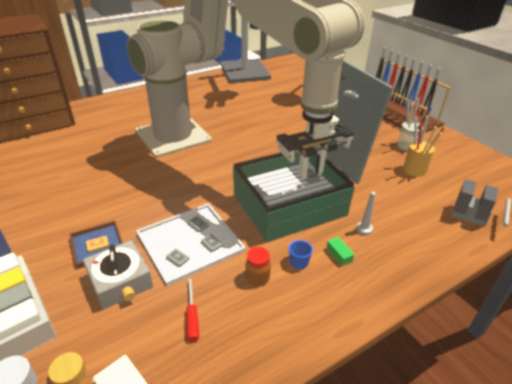

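The casting is held at (256,240) over the grid, the body is clear of the hatch, and the scene view agrees. Lowering.

Call:
jog_arm([
  [3,0.2,-0.1,0,0,0,1],
  [5,0.2,-0.1,0,0,0,1],
  [6,0.2,-0.1,0,0,0,1],
  [6.2,0.2,-0.1,0,0,0,1],
  [6.2,0.2,-0.1,0,0,0,0.4],
])

```text
t: 12.48
tool_pos: [0.6066, 0.1615, 0.0703]
orientation: [1.305, 1.138, -1.288]
force: [-0.1, -0.4, 0.8]
opening: 0.0411
```

Call:
jog_arm([
  [0,0,0,0,0,0,0.42],
  [0,0,0,0,0,0,0.42],
  [-4,0,0,0,0,0,0.42],
  [-9,0,1,0,0,0,0.42],
  [-14,0,5,0,0,0,0.42],
])

```text
t: 13.1
tool_pos: [0.5985, 0.114, 0.2109]
orientation: [1.304, 1.14, -1.285]
force: [0.9, -1.1, -0.0]
opening: 0.054
```

```bash
python3 -c "
from h import *
s=robot.read_state();print(s['tool_pos'],s['opening'],s['force'])
move([.4985,-.1375,.2],down(np.radians(-77)))
c=cam('wrist');save(c,'w8.png')"
```

```text
[0.59850285 0.11401245 0.21093035] 0.05404746243299367 [ 0.85003194 -1.14869047 -0.00846724]
shift [ 0.96 -6.95 26.16] turn [-19.8   0.1  -0.8]
```

View pics/w8.png

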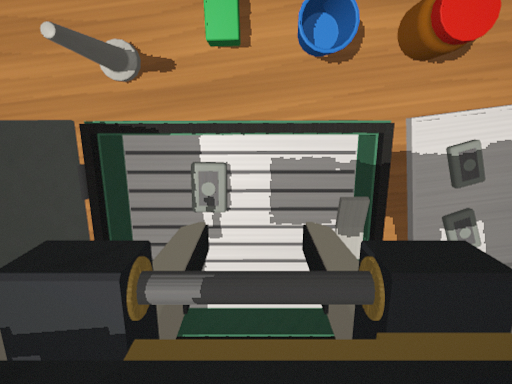

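Casting 1 lies on the grid at (210,187). On to the second.

Call:
jog_arm([
  [-1,-1,6,-4,0,0,0.35],
  [-1,-3,12,-8,0,0,0.35],
  [-1,-5,18,-12,0,0,0.35],
  [-1,-6,23,-16,0,0,0.35],
  [0,-7,26.2,-19.8,0,0,0.35],
])

```text
t: 13.78
tool_pos: [0.4997, -0.1451, 0.219]
orientation: [1.051, 1.282, -1.028]
force: [1.0, -0.2, -0.2]
opening: 0.0605
```

```bash
python3 cast.py w9.png; python3 -c "
from h import *
move([.4985,-.1375,.06],down(np.radians(-77)))"
```

```text
[ 0.4977577  -0.14725876  0.21678842]
[ 0.4176 -0.0755  0.016 ] 0.040 0.016 yaw 102.6 [184. 228.]
[ 0.5781 -0.4108  0.016 ] 0.083 0.078 yaw 15.6 [480. 162.]
[ 0.5785 -0.3851  0.016 ] 0.151 0.134 yaw 92.3 [460. 155.]
[0.5249 0.122  0.016 ] 0.069 0.005 yaw 83.5 [ 29. 106.]
[0.5477 0.1213 0.016 ] 0.073 0.005 yaw 83.3 [31. 85.]
[ 0.5412 -0.1809  0.016 ] 0.206 0.197 yaw 90.6 [289. 145.]
[0.52   0.1143 0.016 ] 0.274 0.120 yaw 169.2 [ 38. 102.]
shift [15.67 -0.05 -1.1 ] turn [-0.1  0.6 -1.3]
```

View pics/w9.png

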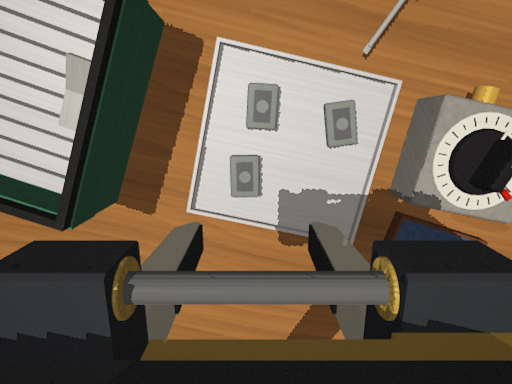

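Remaining castings: (246,176), (263,106), (341,123). Checking the nearest one's position.

```bash
python3 -c "
from h import *
c=cam('wrist');print(onz(c,[(246,176),(263,106),(341,123)],.016))
move([.4985,-.1375,.06],down(np.radians(-77)))"
```

```text
[[ 0.49725688 -0.13932549  0.016     ]
 [ 0.58104445 -0.14065133  0.016     ]
 [ 0.58286435 -0.23358587  0.016     ]]
shift [15.69 -0.18 -0.88] turn [-0.4  0.5 -1.3]
```

Call:
jog_arm([
  [5,0,-0.6,0,0.3,-0.6,0.35],
  [10,0,-1.1,0,0.6,-1.3,0.35],
  [15,0,-1.1,0,0.6,-1.3,0.35],
  [15.7,0,-1.1,0,0.6,-1.3,0.35],
  [15.7,0,-1.1,0,0.6,-1.3,0.35],
])

```text
t: 14.5
tool_pos: [0.5004, -0.1347, 0.061]
orientation: [1.046, 1.307, -1.044]
force: [-0.4, 0.4, 0.5]
opening: 0.0604
```

```bash
python3 -c "
from h import *
s=robot.read_state();print(s['tool_pos'],s['opening'],s['force'])
move([.4985,-.1375,.008],down(np.radians(-77)))
c=cam('wrist');save(c,'w10.png')"
```

```text
[ 0.50044896 -0.13467139  0.06100629] 0.060377208853505594 [-0.42076576  0.43949503  0.4705465 ]
shift [ 5.3  -0.25  0.24] turn [-0.3 -0.1  0. ]
```

View pics/w10.png

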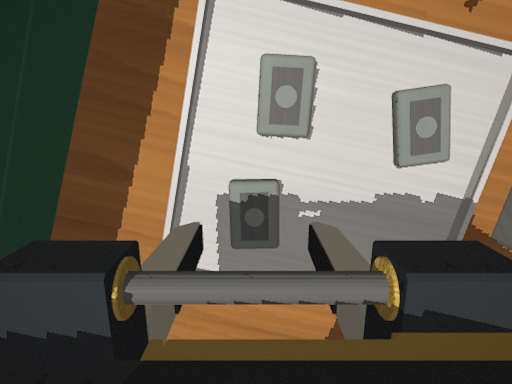

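The casting is centred at (255,214); closing on it.

Call:
jog_arm([
  [3,-0.1,0.2,0,0,0,0.35],
  [5.3,-0.2,0.2,0,0,0,0.35],
  [5.3,-0.2,0.2,0,0,0,0.5],
  [5.3,-0.2,0.2,0,0,0,1],
  [5.3,-0.2,0.2,0,0,0,1],
])

```text
t: 15.18
tool_pos: [0.5015, -0.1379, 0.0112]
orientation: [1.047, 1.302, -1.042]
force: [1.1, 0.3, 6.3]
opening: 0.0358
```

Call:
jog_arm([
  [0,0,0,0,0,0,1],
  [0,0,0,0,0,0,1],
  [-6,0,0,0,0,0,1],
  [-12,0,0,0,0,0,1],
  [-18,0,0,0,0,0,1],
])

```text
t: 15.8
tool_pos: [0.5001, -0.1377, 0.1928]
orientation: [1.047, 1.302, -1.042]
force: [1.6, 0.2, -1.9]
opening: 0.035
```

```bash
python3 -c "
from h import *
s=robot.read_state();print(s['tool_pos'],s['opening'])
move(cab(-.045,.034,.21),down(CY-np.pi/2))"
```

```text
[ 0.50013189 -0.13773039  0.19283562] 0.03501092241030248
shift [ -1.7    8.18 -29.97] turn [19.4  0.  -0.2]
```

Call:
jog_arm([
  [-1,1,-5,4,0,0,1],
  [-1.7,2,-11,8,0,0,1],
  [-1.7,4,-17,12,0,0,1],
  [-1.7,6,-23,16,0,0,1],
  [-1.7,8,-29,19.4,0,0,1],
])

```text
t: 16.42
tool_pos: [0.5142, 0.1624, 0.2099]
orientation: [1.3, 1.147, -1.294]
force: [0.6, 0.1, -1.6]
opening: 0.0355
```

```bash
python3 -c "
from h import *
s=robot.read_state();print(s['tool_pos'],s['opening'],s['force'])
move(cab(-.045,.034,.12),down(CY-np.pi/2))"
```

```text
[0.51421372 0.16240455 0.20993991] 0.03549954057787044 [ 0.55070588  0.05688344 -1.61232557]
shift [ 8.99 -0.15 -1.01] turn [-0.1 -0.  -0.3]
```

Call:
jog_arm([
  [4,-0.1,-1,0,0,0,1],
  [8,-0.1,-1,0,0,0,1],
  [9,-0.1,-1,0,0,0,1],
])

```text
t: 16.8
tool_pos: [0.5123, 0.1721, 0.1165]
orientation: [1.295, 1.15, -1.299]
force: [0.4, 0.6, -2.0]
opening: 0.0354
```

```bash
python3 -c "
from h import *
s=robot.read_state();print(s['tool_pos'],s['opening'],s['force'])
c=cam('wrist');save(c,'w11.png')
move(cab(-.045,.034,.066),down(CY-np.pi/2))"
```

```text
[0.51225732 0.17211562 0.11653184] 0.03537732168421735 [ 0.37219917  0.61549729 -1.95294086]
shift [ 5.1   0.14 -0.09] turn [-0.1  0.1  0. ]
```

View pics/w11.png

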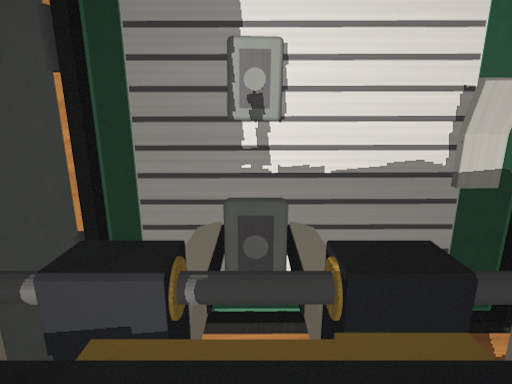

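Casting 1 is at (255,78) and the held one is well clear of it at (256,235). Lowering.

Call:
jog_arm([
  [3,0.1,-0.1,0,0,0,1],
  [4.6,0.1,-0.1,0,0,0,1],
  [5.1,0.1,-0.1,0,0,0,1],
  [5.1,0.1,-0.1,0,0,0,1],
  [5.1,0.1,-0.1,0,0,0,0.4],
])

```text
t: 17.48
tool_pos: [0.5151, 0.1729, 0.0674]
orientation: [1.298, 1.148, -1.296]
force: [-0.3, 0.0, 0.7]
opening: 0.0417
```

Call:
jog_arm([
  [0,0,0,0,0,0,0.42],
  [0,0,0,0,0,0,0.42],
  [-4,0,0,0,0,0,0.42],
  [-9,0,0,0,0,0,0.42],
  [-14,0,5,0,0,0,0.42],
])

```text
t: 18.1
tool_pos: [0.5097, 0.1304, 0.2036]
orientation: [1.297, 1.149, -1.292]
force: [1.1, -0.7, 0.3]
opening: 0.054
```

```bash
python3 -c "
from h import *
s=robot.read_state();print(s['tool_pos'],s['opening'],s['force'])
move([.5824,-.1398,.2],down(np.radians(-81)))"
```

```text
[0.50967951 0.13042533 0.20358813] 0.054031149648082095 [ 1.05012009 -0.73052394  0.25793095]
shift [ 0.38 10.38 25.99] turn [-15.7  -0.   -0.2]
```

Call:
jog_arm([
  [-1,2,6,-4,0,0,0.35],
  [-1,4,12,-8,0,0,0.35],
  [-1,6,17,-12,0,0,0.35],
  [-1,8,22,-15,0,0,0.35],
  [0,10.4,26,-15.7,0,0,0.35],
])

```text
t: 18.73
tool_pos: [0.5834, -0.1424, 0.205]
orientation: [1.095, 1.275, -1.09]
force: [0.4, -0.1, 0.3]
opening: 0.0605
```

```bash
python3 -c "
from h import *
s=robot.read_state();print(s['tool_pos'],s['opening'],s['force'])
move([.5824,-.1398,.06],down(np.radians(-81)))
c=cam('wrist');save(c,'w12.png')"
```

```text
[ 0.58338905 -0.14239735  0.20497445] 0.060529573737558316 [ 0.36616697 -0.12368092  0.29097664]
shift [14.5  -0.13 -0.29] turn [-0.   0.1 -0.3]
```

View pics/w12.png

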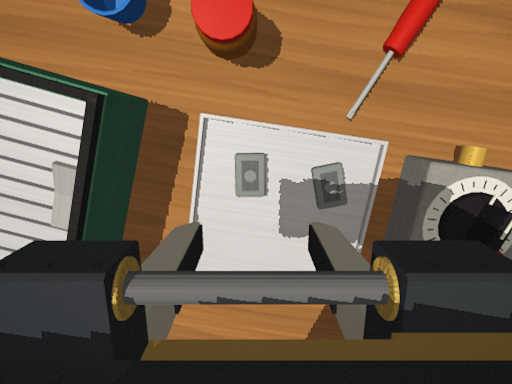

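Castings at (251,175) and (330,185), in the expected places. Descending.

Call:
jog_arm([
  [6,-0.1,-0.3,0,0,0,0.35],
  [12,-0.1,-0.3,0,0,0,0.35],
  [14.5,-0.1,-0.3,0,0,0,0.35],
  [14.5,-0.1,-0.3,0,0,0,0.35],
])

```text
t: 19.27
tool_pos: [0.5803, -0.1436, 0.0542]
orientation: [1.093, 1.28, -1.097]
force: [0.0, -0.6, 1.0]
opening: 0.0604
```

```bash
python3 -c "
from h import *
s=robot.read_state();print(s['tool_pos'],s['opening'],s['force'])
move([.5824,-.1398,.008],down(np.radians(-81)))
c=cam('wrist');save(c,'w13.png')"
```

```text
[ 0.58028276 -0.14361069  0.05420146] 0.060420766796814164 [ 0.04985396 -0.5806987   1.04361681]
shift [ 4.62  0.28 -0.35] turn [-0.1  0.   0.1]
```

View pics/w13.png

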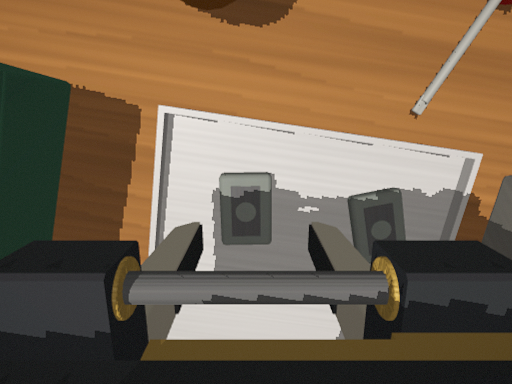

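Call:
jog_arm([
  [3,0.2,-0.3,0,0,0,0.35],
  [4.7,0.2,-0.3,0,0,0,0.35],
  [4.7,0.2,-0.3,0,0,0,0.5],
  [4.7,0.2,-0.3,0,0,0,1],
  [4.7,0.2,-0.3,0,0,0,1],
])

```text
t: 19.95
tool_pos: [0.5846, -0.1412, 0.0112]
orientation: [1.094, 1.274, -1.094]
force: [0.1, -0.7, 2.2]
opening: 0.0357
```

Call:
jog_arm([
  [0,0,0,0,0,0,1],
  [0,0,0,0,0,0,1],
  [-6,0,0,0,0,0,1],
  [-12,0,0,0,0,0,1],
  [-18,0,0,0,0,0,1],
])

```text
t: 20.58
tool_pos: [0.5836, -0.1407, 0.1928]
orientation: [1.094, 1.274, -1.094]
force: [0.5, -0.9, -1.9]
opening: 0.035
```

```bash
python3 -c "
from h import *
s=robot.read_state();print(s['tool_pos'],s['opening'])
move(cab(.045,-.042,.21),down(CY-np.pi/2))"
```

```text
[ 0.58359973 -0.1407085   0.19280682] 0.035041994535663416
shift [ -1.77   4.6  -22.27] turn [15.6  0.1 -0.2]
```

Call:
jog_arm([
  [-1,1,-5,4,0,0,1],
  [-1.7,2,-11,8,0,0,1],
  [-1.7,3,-17,12,0,0,1],
  [-1.7,4.6,-22,15.6,0,0,1],
  [2,4.6,-22.2,15.6,0,0,1],
])

```text
t: 21.2
tool_pos: [0.5975, 0.0898, 0.1758]
orientation: [1.298, 1.145, -1.285]
force: [0.1, -0.0, -1.7]
opening: 0.0353
```

```bash
python3 -c "
from h import *
s=robot.read_state();print(s['tool_pos'],s['opening'],s['force'])
move(cab(.045,-.042,.12),down(CY-np.pi/2))"
```

```text
[0.59749102 0.08978877 0.17579171] 0.035298032711750575 [ 0.10216032 -0.04866007 -1.71769064]
shift [ 5.58 -0.3   0.36] turn [ 0.3 -0.  -0.6]
```

Call:
jog_arm([
  [3,-0.3,0.3,0,0,0,1],
  [5.5,-0.3,0.3,0,0,0,1],
  [5.5,-0.3,0.3,0,0,0,1],
])

```text
t: 21.58
tool_pos: [0.5926, 0.087, 0.118]
orientation: [1.295, 1.149, -1.289]
force: [-0.6, 0.4, -1.2]
opening: 0.0354
```

```bash
python3 -c "
from h import *
s=robot.read_state();print(s['tool_pos'],s['opening'],s['force'])
c=cam('wrist');save(c,'w14.png')
move(cab(.045,-.042,.066),down(CY-np.pi/2))"
```

```text
[0.59255541 0.08701321 0.11798248] 0.035425443164335324 [-0.58069485  0.42412678 -1.19447513]
shift [5.4  0.05 0.04] turn [ 0.3  0.  -0.5]
```

View pics/w14.png

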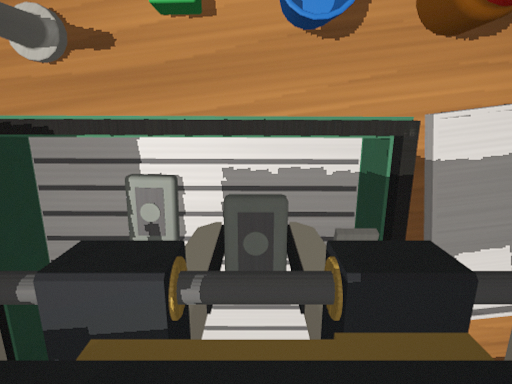

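The held casting is at (256,240), with casting 1 left of it at (152,208). The keeper lip at (356,234) is clear of the right finger.

Call:
jog_arm([
  [3,0,0,0,0,0,1],
  [4.8,0,0,0,0,0,1],
  [5.3,0,0,0,0,0,1],
  [5.3,0,0,0,0,0,1],
  [5.3,0,0,0,0,0,0.46],
])

```text
t: 22.25
tool_pos: [0.5952, 0.087, 0.0681]
orientation: [1.297, 1.145, -1.285]
force: [-0.4, -0.4, -0.8]
opening: 0.0411
```

Call:
jog_arm([
  [0,0,0,0,0,0,0.46],
  [0,0,0,0,0,0,0.46],
  [-4,0,0,0,0,0,0.46],
  [-9,0,0,0,0,0,0.46],
  [-14,0,5,0,0,0,0.42],
])

```text
t: 22.88
tool_pos: [0.5891, 0.0449, 0.2043]
orientation: [1.296, 1.147, -1.281]
force: [1.4, -0.4, 0.1]
opening: 0.053
```

```bash
python3 -c "
from h import *
s=robot.read_state();print(s['tool_pos'],s['opening'],s['force'])
move([.5838,-.2343,.2],down(np.radians(-69.5)))"
```

```text
[0.58908094 0.0448766  0.20431131] 0.05304213691445148 [ 1.40680279 -0.41852182  0.10784184]
shift [ 0.43  2.55 27.81] turn [-26.8   0.1  -0.6]
```

Call:
jog_arm([
  [-1,0,6,-6,0,0,0.35],
  [-1,1,12,-12,0,0,0.35],
  [-1,1.5,18,-18,0,0,0.35],
  [-1,2,24,-24,0,0,0.35],
  [0,2.5,27.8,-26.8,0,0,0.35],
])

```text
t: 23.5
tool_pos: [0.5833, -0.2374, 0.2054]
orientation: [0.945, 1.345, -0.935]
force: [1.1, 1.0, 0.0]
opening: 0.0607
```

```bash
python3 -c "
from h import *
s=robot.read_state();print(s['tool_pos'],s['opening'],s['force'])
move([.5838,-.2343,.06],down(np.radians(-69.5)))
c=cam('wrist');save(c,'w15.png')"
```

```text
[ 0.58326848 -0.23739564  0.20542484] 0.06066898920336905 [1.09918998 0.96657049 0.0472572 ]
shift [14.54 -0.02 -0.36] turn [-0.   0.4 -0.7]
```

View pics/w15.png

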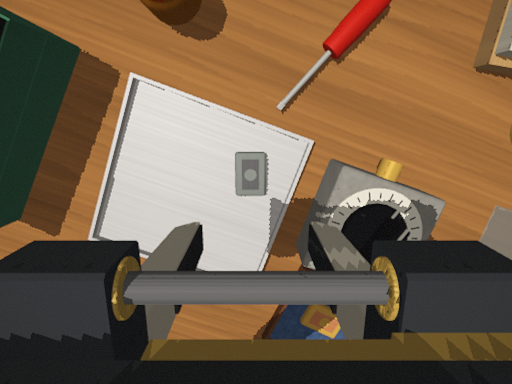

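The last casting is at (251,174), aligned; the regulator is right of the fingers with clearance.

Call:
jog_arm([
  [6,0,-0.3,0,0,0,0.35],
  [12,0,-0.3,0,0.2,-0.5,0.35],
  [14.2,0,-0.3,0,0.2,-0.5,0.35],
  [14.2,0,-0.3,0,0.2,-0.5,0.35],
])

```text
t: 24.05
tool_pos: [0.5804, -0.2372, 0.0581]
orientation: [0.941, 1.36, -0.944]
force: [0.7, -0.4, 0.5]
opening: 0.0606
```

```bash
python3 -c "
from h import *
s=robot.read_state();print(s['tool_pos'],s['opening'],s['force'])
move([.5838,-.2343,.008],down(np.radians(-69.5)))
c=cam('wrist');save(c,'w16.png')"
```

```text
[ 0.58043275 -0.23722852  0.0581099 ] 0.06060648297860793 [ 0.71051038 -0.37483421  0.51019552]
shift [ 5.01  0.43 -0.15] turn [-0.  -0.1  0.2]
```

View pics/w16.png

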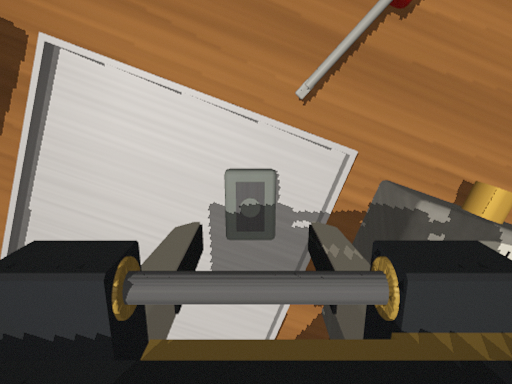

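Centred at (250,205).

Call:
jog_arm([
  [3,0.4,-0.1,0,0,0,0.35],
  [5,0.4,-0.1,0,0,0,0.35],
  [5,0.4,-0.1,0,0,0,0.5],
  [5,0.4,-0.1,0,0,0,1],
  [5,0.4,-0.1,0,0,0,1],
])

```text
t: 24.72
tool_pos: [0.5862, -0.2361, 0.012]
orientation: [0.941, 1.355, -0.943]
force: [0.5, -0.3, 1.7]
opening: 0.0354
```

Call:
jog_arm([
  [0,0,0,0,0,0,1],
  [0,0,0,0,0,0,1],
  [-6,0,0,0,0,0,1],
  [-12,0,0,0,0,0,1],
  [-18,0,0,0,0,0,1],
])

```text
t: 25.35
tool_pos: [0.5856, -0.2356, 0.1937]
orientation: [0.941, 1.355, -0.943]
force: [0.9, -1.3, -0.7]
opening: 0.0356
```

```bash
python3 -c "
from h import *
s=robot.read_state();print(s['tool_pos'],s['opening'])
move(cab(-.045,-.042,.21),down(CY-np.pi/2))"
```

```text
[ 0.58556485 -0.23557024  0.19369652] 0.035574285881528674
shift [ -1.71   4.12 -33.97] turn [27.3  0.1 -0.1]
```

Call:
jog_arm([
  [-1,1,-6,6,0,0,1],
  [-1.7,2,-12,12,0,0,1],
  [-1.7,3,-18,18,0,0,1],
  [-1.7,3.5,-24,24,0,0,1],
  [-1.7,4,-30,27.3,0,0,1],
])

```text
t: 25.98
tool_pos: [0.5173, 0.0612, 0.2101]
orientation: [1.298, 1.146, -1.298]
force: [1.7, 1.2, -1.0]
opening: 0.0354
```

```bash
python3 -c "
from h import *
s=robot.read_state();print(s['tool_pos'],s['opening'],s['force'])
move(cab(-.045,-.042,.12),down(CY-np.pi/2))"
```

```text
[0.51734999 0.06118685 0.21009751] 0.03536754961783558 [ 1.71193939  1.21255793 -0.96803689]
shift [ 9.   -1.65 -3.44] turn [-0.2  0.1 -0.1]
```

Call:
jog_arm([
  [1,-0.8,-2,0,0,0,1],
  [4,-1.6,-3.5,0,0,0,1],
  [8,-1.6,-3.5,0,0,0,1],
  [9,-1.6,-3.5,0,0,0,1],
  [9,-1.6,-3.5,0,0,0,1],
])

```text
t: 26.6
tool_pos: [0.5056, 0.0975, 0.12]
orientation: [1.298, 1.147, -1.299]
force: [-0.2, 0.5, -1.3]
opening: 0.0354
```

```bash
python3 -c "
from h import *
s=robot.read_state();print(s['tool_pos'],s['opening'],s['force'])
c=cam('wrist');save(c,'w17.png')
move(cab(-.045,-.042,.066),down(CY-np.pi/2))"
```

```text
[0.50563008 0.09746768 0.11999545] 0.03535165002190844 [-0.19313229  0.5446355  -1.28469515]
shift [ 5.52 -0.13  0.04] turn [-0.2  0.1 -0.2]
```

View pics/w17.png

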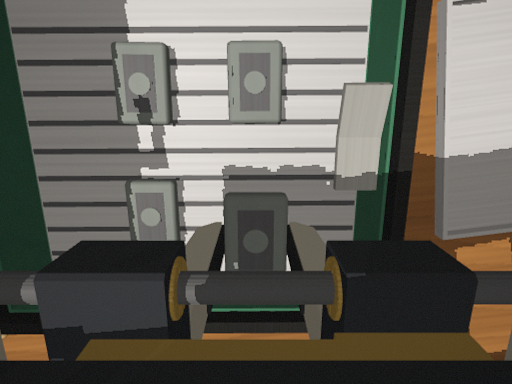

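Three castings lie on the grid at (141,83), (256,82) and (152,212). The fourth is held clear at (256,235).

Call:
jog_arm([
  [3,-0.1,0,0,0,0,1],
  [4.8,-0.1,0,0,0,0,1],
  [5.3,-0.1,0,0,0,0,1],
  [5.3,-0.1,0,0,0,0,1],
  [5.3,-0.1,0,0,0,0,0.46],
])

```text
t: 27.28
tool_pos: [0.5067, 0.0976, 0.0693]
orientation: [1.3, 1.144, -1.296]
force: [0.2, 0.1, 1.0]
opening: 0.0414
```

Call:
jog_arm([
  [0,0,0,0,0,0,0.46],
  [0,0,0,0,0,0,0.46],
  [-4,0,0,0,0,0,0.46],
  [-9,0,0,0,0,0,0.46],
  [-15,0,5,0,0,0,0.42],
])

```text
t: 27.9
tool_pos: [0.5011, 0.0593, 0.2091]
orientation: [1.299, 1.146, -1.293]
force: [1.2, 0.0, -0.3]
opening: 0.0534
```

Call:
jog_arm([
  [-2,-2,4,0,0,0,0.3],
  [-3,-4,9,0,0,0,0.3],
  [-4,-6,14,0,0,0,0.3],
  [-4,-6,18,0,0,0,0.3],
  [-4,-6,18,0,0,0,0.3],
])

```text
t: 28.52
tool_pos: [0.4195, -0.1144, 0.2493]
orientation: [1.301, 1.142, -1.296]
force: [0.3, -0.0, -0.9]
opening: 0.0655
```

```bash
python3 -c "
from h import *
s=robot.read_state();print(s['tool_pos'],s['opening'],s['force'])
c=cam('top');save(c,'t18.png',(110,120,270,260),5);c=cam('scene');save(c,'s18.png',(200,40,460,280),3)"
```

```text
[ 0.41949335 -0.11440943  0.24933515] 0.06548047002330196 [ 0.30612361 -0.01386799 -0.93652611]
```

View pics/t18.png

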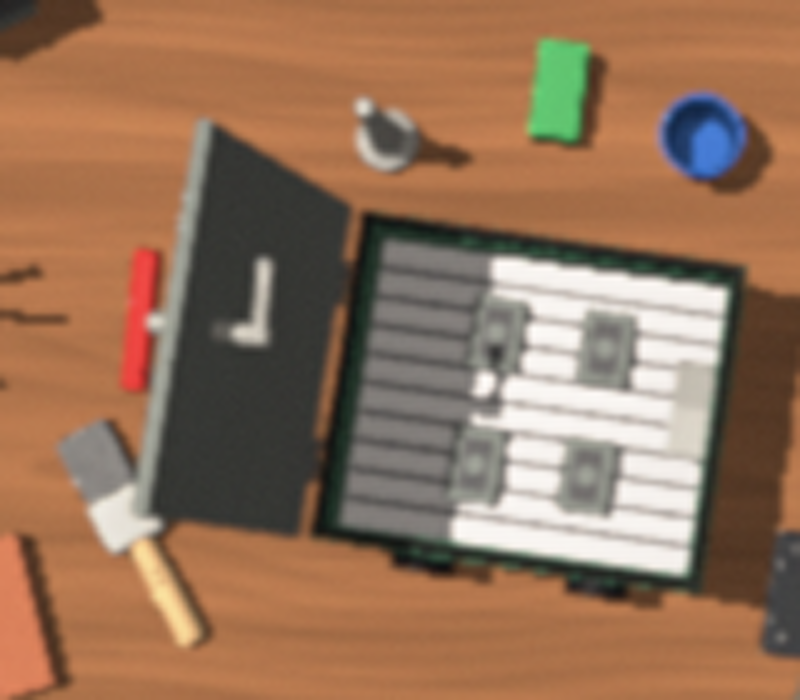

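View pics/s18.png

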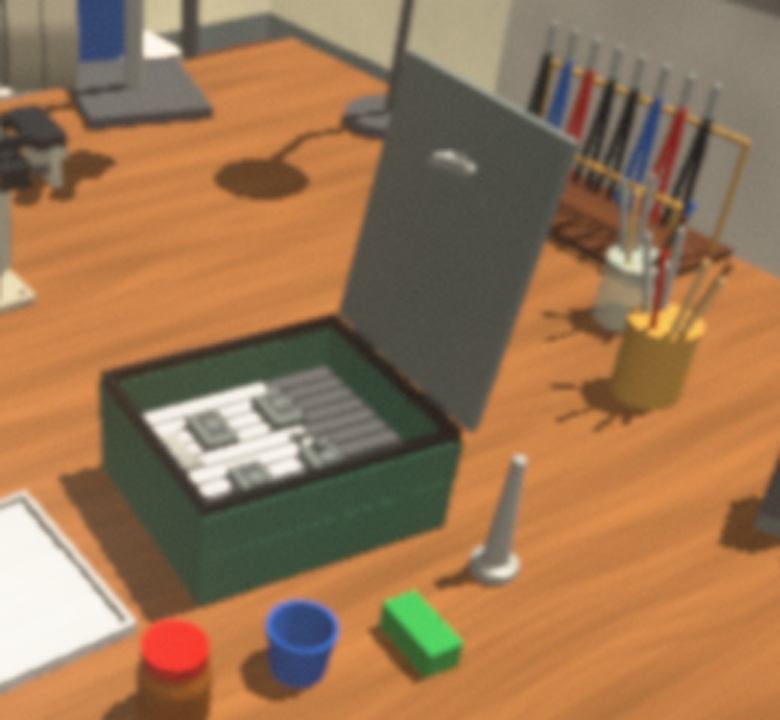

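All four castings lie flat and apart on the grid, at crop (498,335), (605,348), (476,463) and (588,475). The lid is open with its free edge from crop (205,122) to (145,515). Next I'll measure the hatch angle.

```bash
python3 - <<'E'
from h import *
c=cam("top")
P=lambda a,x0,y0:(np.array(a,float)+.5)/5-.5+[x0,y0]
w=onz(c,P([(199,122),(138,513),(212,124),(152,516)],110,120),.382)
inv=lambda p:(np.array([[np.cos(CY),np.sin(CY)],[-np.sin(CY),np.cos(CY)]])@(p[:2]-C0)).round(4)
for p in w: print(p.round(4),"cab",inv(p))
w=onz(c,P([(140,320)],110,120),.112+.22)
print("bar",w,inv(w[0]))
print([inv(p) for p in onz(c,P([(498,335),(605,348),(476,463),(588,475)],110,120),.072)])
s=robot.read_state(); print(s['q'])
E
```

```text
[0.6849 0.3046 0.382 ] cab [0.1088 0.1852]
[0.4648 0.328  0.382 ] cab [-0.1126  0.1825]
[0.684  0.2972 0.382 ] cab [0.1087 0.1778]
[0.4633 0.3202 0.382 ] cab [-0.1131  0.1746]
bar [[0.57749145 0.34381094 0.332     ]] [-0.0026  0.2115]
[array([0.0429, 0.0313]), array([ 0.0446, -0.0424]), array([-0.0459,  0.0328]), array([-0.043 , -0.0439])]
[-3.79052672e-01 -3.47875461e-01  1.87764908e+00  1.34437810e-03
  1.60691950e+00  1.31135502e+00]
```

```bash
python3 - <<'E'
from h import *
move(cab(-.06,.05,.42),down(CY)); print(cab(-.06,.05,.42))
E
```

```text
shift [-17.1    4.56 -30.94] turn [-90.1   0.2  -0.2]
[0.50134227 0.19025251 0.42      ]
```

Call:
jog_arm([
  [-6,0,-1,-10,0,0,1],
  [-12,1,-3,-20,0,0,1],
  [-17,2,-8,-30,0,0,1],
  [-17.5,3,-13,-40,0,0,1],
  [-17.5,4,-18,-50,0,0,1],
])

```text
t: 29.3
tool_pos: [0.481, 0.0658, 0.4258]
orientation: [0.634, 1.469, -0.63]
force: [1.3, 0.2, -0.2]
opening: 0.0198
```

```bash
python3 - <<'E'
from h import *
print(robot.read_state()['tool_pos'])
move(cab(-.06,.24,.425),down(CY))
E
```

```text
[0.48098759 0.0658244  0.42575363]
shift [  0.1   24.7  -19.71] turn [-39.6   0.4  -0.2]
```

Call:
jog_arm([
  [0,4,-3,-8,0,0,1],
  [0,8,-6.5,-16,0,0,1],
  [0,13,-10,-24,0,0,1],
  [0,18,-14,-32,0,0,1],
  [0,23,-18,-39,0,0,1],
])

```text
t: 29.92
tool_pos: [0.5218, 0.3556, 0.4257]
orientation: [0.096, 1.561, -0.096]
force: [0.4, -1.2, 1.1]
opening: 0.0006
```

```bash
python3 - <<'E'
from h import *
print(robot.read_state()['tool_pos'])
move(cab(-.06,.235,.365),down(CY))
c=cam("scene"); save(c,"s19.png",(200,0,460,220),3)
E
```

```text
[0.52178175 0.35560273 0.42572584]
shift [ 6.07  1.83 -0.12] turn [-0.2  0.4 -0. ]
```

View pics/s19.png

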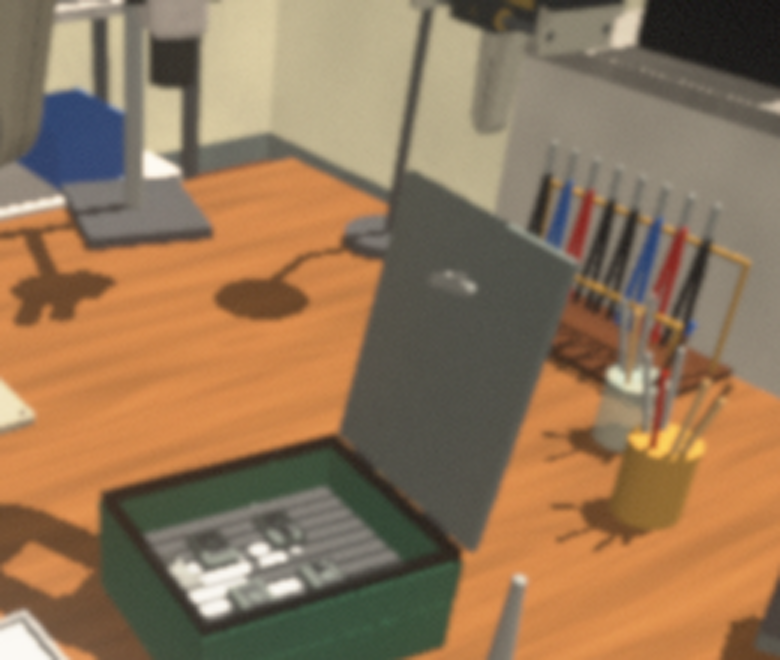

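The finger is above and behind the lid's edge, with its tip at crop (490,130). Lowering behind it, then pushing.

Call:
jog_arm([
  [0,1.8,0,0,0,0,1],
  [3,1.8,0,0,0,0,1],
  [6,1.8,0,0,0,0,1],
  [6,1.8,0,0,0,0,1],
])

```text
t: 30.48
tool_pos: [0.5208, 0.381, 0.3579]
orientation: [0.084, 1.572, -0.088]
force: [0.4, -1.1, -0.6]
opening: 0.0006
```

```bash
python3 - <<'E'
from h import *
s=robot.read_state();print(s['tool_pos'],s['force'])
# path following tip at r=258 on outer face, finger half-depth 8mm
for th in (1.71,1.5,1.3,1.1,.95,.85,.75):
    r=.262; y=.138-r*np.cos(th)+.007*np.sin(th)+.009; z=.112+r*np.sin(th)+.007*np.cos(th)
    T=rot(s); print(th,y.round(3),z.round(3),(T.T@(cab(-.06,y,z)-s['tool_pos'])*100).round(2))
E
```

```text
[0.5208223  0.38104946 0.3579127 ] [ 0.36695203 -1.07274235 -0.63044602]
1.71 0.19 0.37 [-1.24 -5.15  0.27]
1.5 0.135 0.374 [ -1.56 -10.64   0.22]
1.3 0.084 0.366 [ -0.8  -15.81   0.17]
1.1 0.034 0.349 [  0.98 -20.74   0.13]
0.95 0.0 0.329 [  2.94 -24.14   0.1 ]
0.85 -0.021 0.313 [  4.52 -26.23   0.09]
0.75 -0.04 0.296 [  6.3  -28.15   0.08]
```

Call:
jog_arm([
  [0,-2,0.2,0,0,0,1],
  [-0.8,-3.5,0.2,0,0,0,1],
  [-1.2,-5,0.2,0,0,0,1],
  [-1.4,-6.3,0.2,0,0,0,1],
  [-1.4,-7.6,0.2,0,0,0,1],
])

```text
t: 31.1
tool_pos: [0.5148, 0.305, 0.3736]
orientation: [0.085, 1.57, -0.086]
force: [0.1, 3.4, 2.0]
opening: 0.0002
```

```bash
python3 - <<'E'
from h import *
s=robot.read_state();print(s['tool_pos'],s['force'])
c=cam("scene"); save(c,"s20.png",(200,0,460,220),3)
T=rot(s)
for th in (1.5,1.3,1.1,.95,.85,.75):
    r=.262; y=.138-r*np.cos(th)+.007*np.sin(th)+.009; z=.112+r*np.sin(th)+.007*np.cos(th)
    print(th,(T.T@(cab(-.06,y,z)-s['tool_pos'])*100).round(2))
E
```

```text
[0.51480658 0.30503351 0.37360285] [0.08574689 3.41406863 1.98458514]
1.5 [-0.02 -3.01 -0.01]
1.3 [ 0.74 -8.19 -0.06]
1.1 [  2.51 -13.11  -0.1 ]
0.95 [  4.46 -16.52  -0.14]
0.85 [  6.03 -18.62  -0.15]
0.75 [  7.81 -20.54  -0.17]
```

View pics/s20.png

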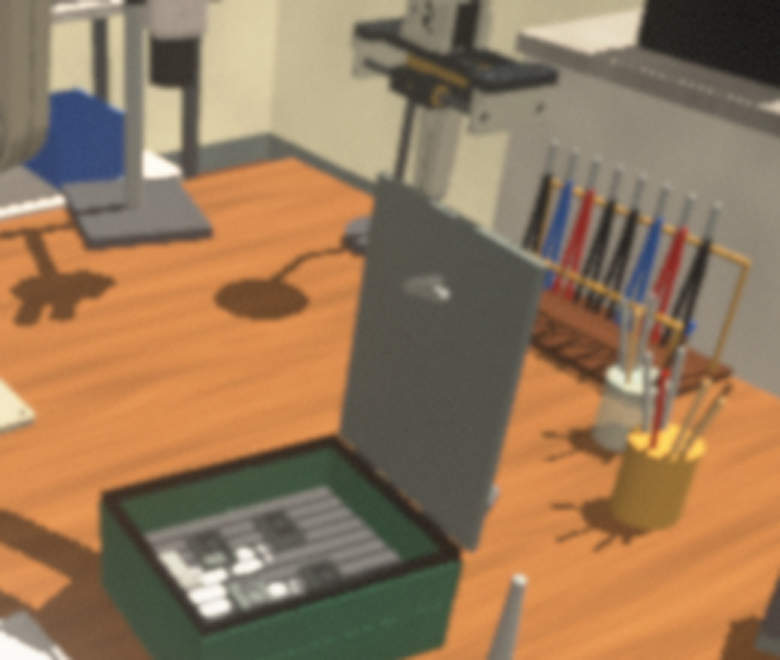

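The lid is moving and the finger pushes with about 3.5 N. Continuing along the arc.

Call:
jog_arm([
  [0,-1.6,0,0,0,0,1],
  [0,-3.2,0,0,0,0,1],
  [0.3,-5,0,0,0,0,1],
  [0.5,-6.7,0,0,0,0,1],
  [0.8,-8.3,0,0,0,0,1],
])

```text
t: 31.78
tool_pos: [0.5056, 0.2195, 0.365]
orientation: [0.085, 1.571, -0.089]
force: [0.4, 2.0, -1.6]
opening: 0.0005
```

```bash
python3 - <<'E'
from h import *
s=robot.read_state();print(s['tool_pos'],s['force'])
T=rot(s)
for th in (1.1,.95,.85,.75):
    r=.262; y=.138-r*np.cos(th)+.007*np.sin(th)+.009; z=.112+r*np.sin(th)+.007*np.cos(th)
    print(th,(T.T@(cab(-.06,y,z)-s['tool_pos'])*100).round(2))
E
```

```text
[0.50560963 0.2194998  0.36503342] [ 0.40994227  2.01293682 -1.60070905]
1.1 [ 1.65 -4.51 -0.11]
0.95 [ 3.61 -7.91 -0.14]
0.85 [  5.19 -10.    -0.15]
0.75 [  6.97 -11.93  -0.17]
```

Call:
jog_arm([
  [0.5,-1.6,0,0,0,0,1],
  [1.1,-3.2,0,0,0,0,1],
  [1.7,-4.7,0,0,0,0,1],
  [2.6,-6.3,0,0,0,0,1],
  [3.6,-7.9,0,0,0,0,1],
])

```text
t: 32.4
tool_pos: [0.4967, 0.1397, 0.3288]
orientation: [0.084, 1.57, -0.089]
force: [-0.3, 1.8, 0.4]
opening: 0.0003
```

Call:
jog_arm([
  [0.8,-1.1,0,0,0,0,1],
  [1.6,-2.1,0,0,0,0,1],
  [2.5,-3.1,0,0,0,0,1],
  [3.4,-4,0,0,0,0,1],
])

```text
t: 32.9
tool_pos: [0.4922, 0.0992, 0.2943]
orientation: [0.084, 1.57, -0.089]
force: [-0.8, -0.3, 0.1]
opening: 0.0006
```

```bash
python3 - <<'E'
from h import *
s=robot.read_state();print(s['tool_pos'],s['force'])
c=cam("scene"); save(c,"s21.png",(200,0,460,240),3)
E
```

```text
[0.4922488  0.09919203 0.29430934] [-0.821843   -0.26531871  0.06755127]
```

View pics/s21.png

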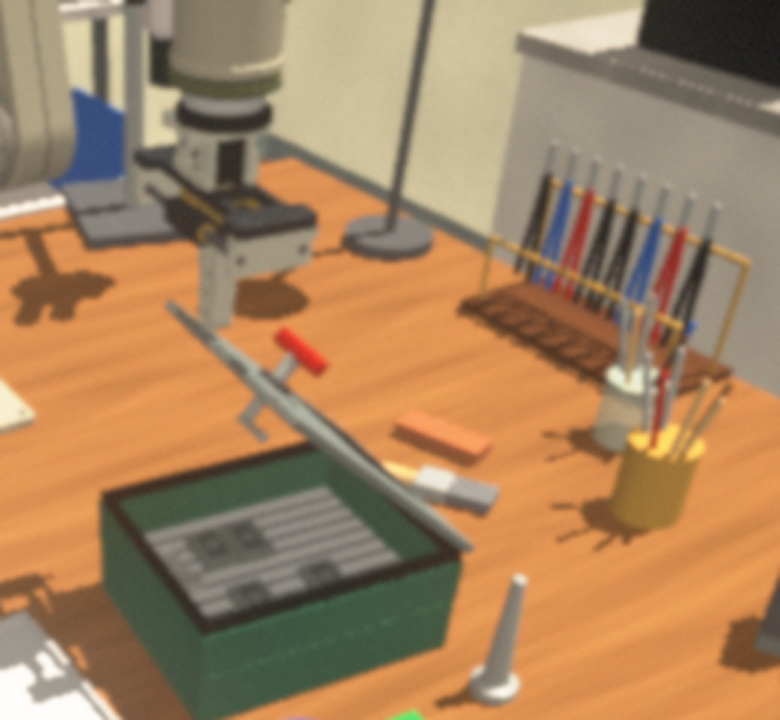

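The lid is past its dead point and sinking. One casting, now at crop (250,540), has moved closer to its neighbour at (212,545), so I must check that before the lid shuts.

```bash
python3 - <<'E'
from h import *
c=cam("scene"); save(c,"s22.png",(230,140,360,240),6)
c=cam("top"); save(c,"t22.png",(110,120,270,260),5)
E
```

```text
(no output)
```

View pics/s22.png

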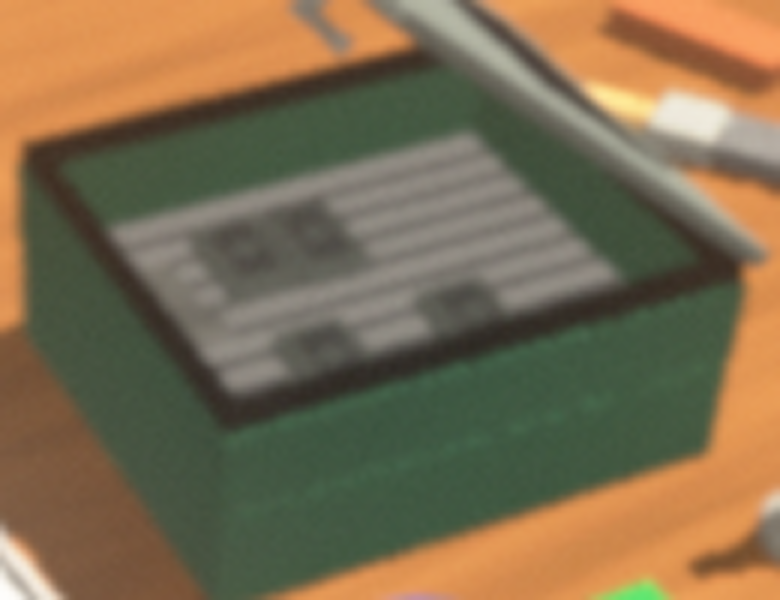

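View pics/t22.png

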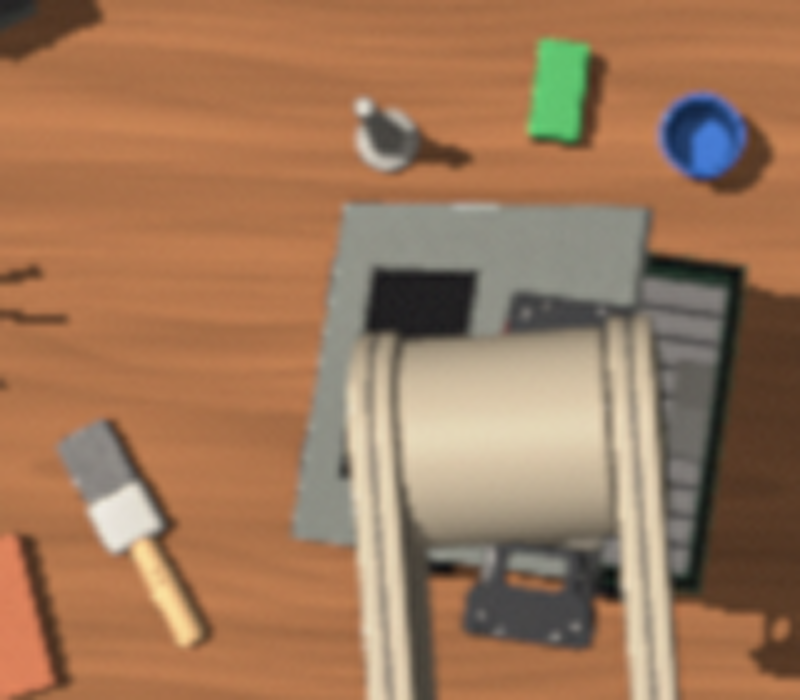

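```bash
python3 - <<'E'
from h import *
c=cam("scene")
P=lambda a:(np.array(a,float)+.5)/6-.5+[230,140]
inv=lambda p:(np.array([[np.cos(CY),np.sin(CY)],[-np.sin(CY),np.cos(CY)]])@(p[:2]-C0)).round(4)
for a in [(240,248),(320,228),(320,348),(460,306),(190,240),(365,258),(285,225)]:
    w=onz(c,P([a]),.072)[0]; print(a,inv(w))
for x,y in [(-.045,-.042),(-.045,.034),(.045,-.042),(.045,.034)]:
    print((x,y),(proj(c,cab(x,y,.072))-[230,140]+.5)*6)
print(robot.read_state()['t'])
E
```

```text
(240, 248) [-0.045  -0.0432]
(320, 228) [-0.0437 -0.0003]
(320, 348) [ 0.0383 -0.0443]
(460, 306) [0.0375 0.0301]
(190, 240) [-0.0606 -0.0623]
(365, 258) [-0.0134  0.0078]
(285, 225) [-0.0528 -0.0147]
(-0.045, -0.042) [[242.6318639  247.85897775]]
(-0.045, 0.034) [[380.8380931  210.26467738]]
(0.045, -0.042) [[332.04451947 355.68290145]]
(0.045, 0.034) [[476.13559446 313.48787182]]
33.1
```

The knocked casting now sits at about cabinet (-44, 0) mm, 43 mm from its neighbour, so the two are still flat and side by side. I'll retreat upward and let the lid sink while turning the wrist.

Call:
jog_arm([
  [-3,0,0,-10,0,0,0.8],
  [-5,-2,2,-20,0,0,0.6],
  [-5,-4,4,-30,0,0,0.6],
  [-5,-6,5,-40,0,0,0.6],
  [-5,-6.5,6,-50,0,0,0.6],
])

```text
t: 33.72
tool_pos: [0.5454, 0.0279, 0.3455]
orientation: [-0.602, 1.488, 0.598]
force: [0.1, -0.3, -0.3]
opening: 0.0371
```

```bash
python3 - <<'E'
from h import *
s=robot.read_state();print(s['tool_pos'],s['force'])
move(cab(0,-.075,.3),down(CY+np.pi/2))
c=cam("scene"); save(c,"s23.png",(200,0,460,240),3)
E
```

```text
[0.54539997 0.02790537 0.34549379] [ 0.11563466 -0.34467672 -0.32558607]
shift [4.54 2.2  2.22] turn [-39.3  -0.2   0. ]
```

View pics/s23.png

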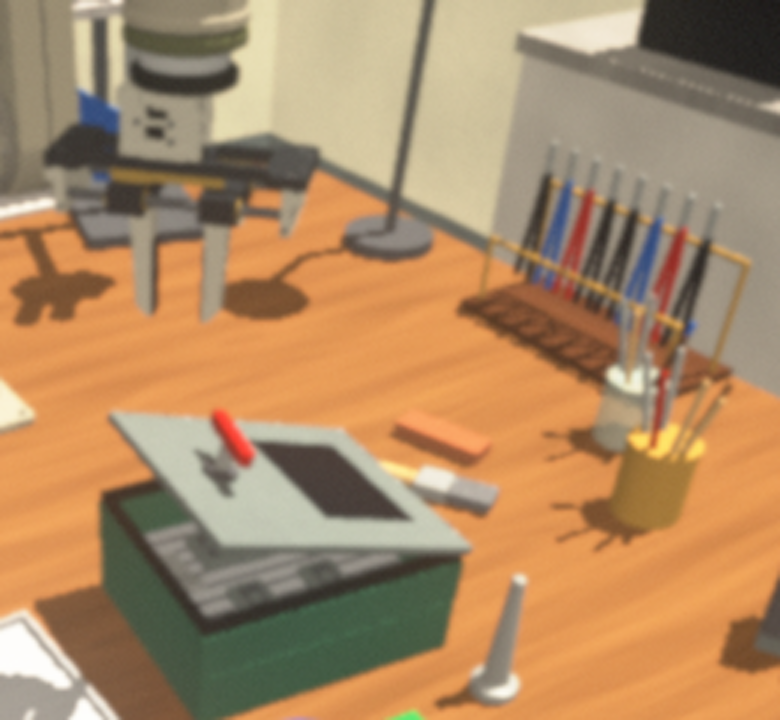

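The lid is sinking on its own, with the red bar at crop (232,437). I'll finish turning the wrist above it.

Call:
jog_arm([
  [0,1,1,-10,0,0,0.55],
  [0,2.2,2.2,-20,0,0,0.55],
  [0,2.2,2.2,-30,0,0,0.55],
  [3,2.2,2.2,-39.3,0,0,0.55],
  [4.5,2.2,2.2,-39.3,0,0,0.55],
])

```text
t: 34.4
tool_pos: [0.5458, 0.0592, 0.2987]
orientation: [-1.128, 1.264, 1.126]
force: [-0.2, 0.9, 0.1]
opening: 0.042
```

Call:
jog_arm([
  [0,0,0,0,0,0,0.55],
  [0,0,0,0,0,0,0.55],
  [0,0,0,0,0,0,0.55],
  [0,0,0,0,0,0,0.55],
])

```text
t: 34.9
tool_pos: [0.5461, 0.0592, 0.2995]
orientation: [-1.128, 1.263, 1.125]
force: [0.3, 0.2, -0.1]
opening: 0.0423
```

```bash
python3 - <<'E'
from h import *
s=robot.read_state();print(s['tool_pos'],s['force'],s['opening'])
move(cab(0,-.075,.14),down(CY+np.pi/2))
c=cam("wrist"); save(c,"w24.png"); c=cam("scene"); save(c,"s24.png",(200,60,400,240),4)
E
```

```text
[0.54609966 0.05915116 0.29951723] [ 0.30824113  0.19897495 -0.1298017 ] 0.04228128159325098
shift [ 1.595e+01 -1.000e-02  4.000e-02] turn [ 0.4 -0.2 -0. ]
```

View pics/w24.png

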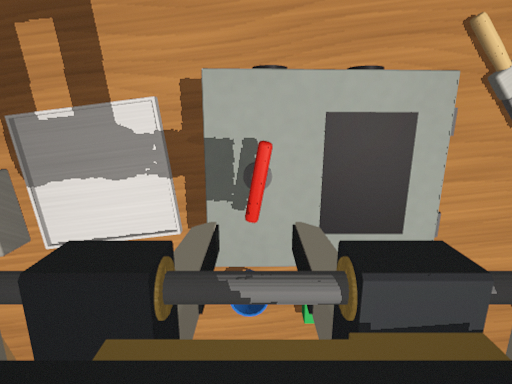

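View pics/s24.png

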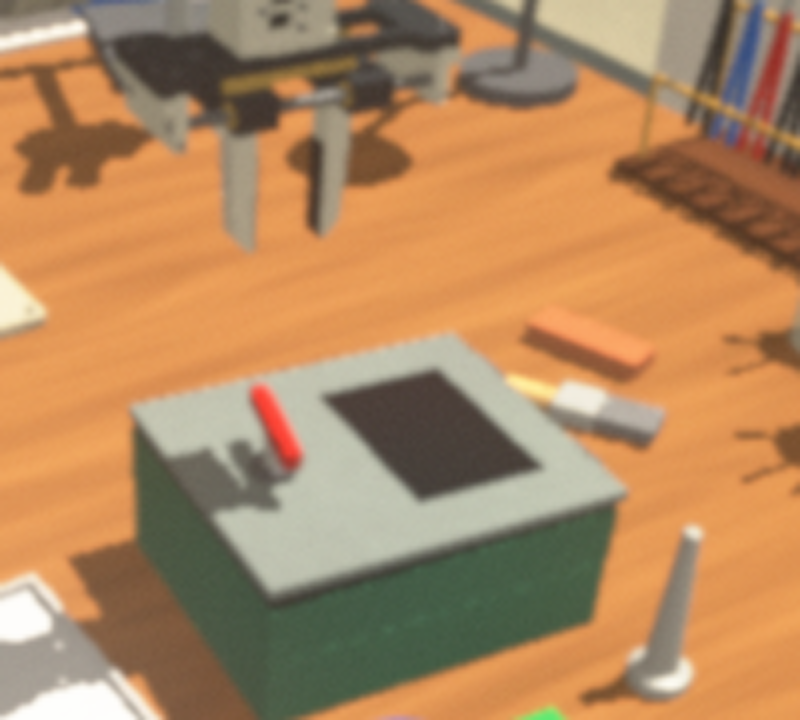

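The lid is shut. In the wrist view the red bar runs from (265,145) to (252,220). Measuring it.

```bash
python3 - <<'E'
from h import *
c=cam("wrist"); H=cv2.cvtColor(c["frame"],cv2.COLOR_RGB2HSV)
m=(((H[...,0]<8)|(H[...,0]>172))&(H[...,1]>150)&(H[...,2]>110)).astype(np.uint8); m[235:]=0
q=max(cv2.findContours(m,cv2.RETR_EXTERNAL,cv2.CHAIN_APPROX_NONE)[0],key=cv2.contourArea)
r=cv2.minAreaRect(q); b=cv2.boxPoints(r); w=onz(c,b,.168)
print(b, w.mean(0)); e=[w[1]-w[0],w[2]-w[1]]; print([np.linalg.norm(x) for x in e]); L=max(e,key=np.linalg.norm); a=np.arctan2(L[1],L[0]); a=(a+np.pi/2)%np.pi-np.pi/2
print("bar yaw",np.degrees(a),"latch",CY-a)
inv=lambda p:(np.array([[np.cos(CY),np.sin(CY)],[-np.sin(CY),np.cos(CY)]])@(p[:2]-C0)).round(4)
print("cab",inv(w.mean(0)))
p=w.mean(0); p[2]=.145; print(p); move(p,down(a+np.pi/2))
E
```

```text
[[244.03102 220.71996]
 [258.8473  140.05357]
 [272.48914 142.55922]
 [257.67285 223.2256 ]] [0.54471607 0.06100093 0.168     ]
[np.float64(0.08225233985231846), np.float64(0.01319905034436185)]
bar yaw -16.777875448389146 latch 0.17414677892829616
cab [-0.0016 -0.0732]
[0.54471607 0.06100093 0.145     ]
shift [15.4   0.12  0.23] turn [10.4 -0.2 -0.1]
```

Call:
jog_arm([
  [5,0.1,0.2,5,0,0,0.55],
  [9,0.1,0.2,10.4,0,0,0.55],
  [12,0.1,0.2,10.4,0,0,0.55],
  [12,0.1,0.2,10.4,0,0,0.55],
])

```text
t: 35.55
tool_pos: [0.5429, 0.0608, 0.1762]
orientation: [-0.99, 1.342, 0.993]
force: [-0.2, 0.9, -0.1]
opening: 0.0419
```

```bash
python3 - <<'E'
from h import *
s=robot.read_state();print(s['tool_pos'],s['force'],s['opening'])
move([.5447,.061,.143],down(np.radians(90-16.8)))
c=cam("wrist"); save(c,"w25.png")
E
```

```text
[0.54286173 0.06080288 0.176214  ] [-0.23194171  0.87658681 -0.05100935] 0.04193003837643854
shift [ 3.32 -0.19  0.09] turn [-0.  -0.3 -0.3]
```

View pics/w25.png

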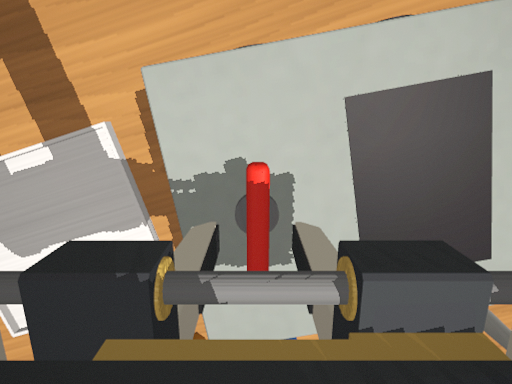

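The bar is centred between the fingers (column ≈258) and parallel to them. Lowering and gripping.

Call:
jog_arm([
  [2,-0.2,0.1,0,0,0,0.55],
  [3.3,-0.2,0.1,0,0,0,0.55],
  [3.3,-0.2,0.1,0,0,0,1],
  [3.3,-0.2,0.1,0,0,0,1],
  [3.3,-0.2,0.1,0,0,0,1],
], squeeze=60)

```text
t: 36.22
tool_pos: [0.5468, 0.0611, 0.1463]
orientation: [-0.992, 1.338, 0.99]
force: [0.1, 0.5, 0.2]
opening: 0.0163
```

Call:
jog_arm([
  [0,0,0,0,0,0,1],
  [0,0,0,0,0,0,1],
  [0,0,0,8,0,0,1],
  [0,0,0,16,0,0,1],
  [0,0,0,24,0,0,1],
])

```text
t: 36.85
tool_pos: [0.5464, 0.0602, 0.1463]
orientation: [-0.669, 1.471, 0.665]
force: [-3.6, -6.0, 0.3]
opening: 0.0135
```

```bash
cat > yaw.py <<'E'
from h import *
s=robot.read_state(); T=rot(s); print(s['t'],s['tool_pos'].round(4),"F",s['force'].round(1),"M",s['wrist_torque'].round(2),"open",round(s['opening'],4),"jaw yaw",np.degrees(np.arctan2(T[1,2],T[0,2])).round(1),"tilt",T[:,0].round(3),"q6",s['q'][5].round(2))
E
python3 yaw.py
```

```text
36.85 [0.5464 0.0602 0.1463] F [-3.6 -6.   0.3] M [-1.08  0.46  0.05] open 0.0135 jaw yaw 48.9 tilt [-0.004 -0.005 -1.   ] q6 -0.83
```

Call:
jog_arm([
  [0,0,0,7,0,0,1],
  [0,0,0,14,0,0,1],
  [0,0,0,21,0,0,1],
  [0,0,0,28,0,0,1],
  [0,0,0,35,0,0,1],
])

```text
t: 37.48
tool_pos: [0.5452, 0.059, 0.1441]
orientation: [-0.192, 1.57, 0.183]
force: [3.4, -8.3, -16.0]
opening: 0.0135
```

```bash
python3 yaw.py
```

```text
37.475 [0.5452 0.059  0.1441] F [  3.4  -8.3 -16. ] M [-1.21 -0.95  0.72] open 0.0135 jaw yaw 13.7 tilt [-0.007 -0.007 -1.   ] q6 -0.22
```

Call:
jog_arm([
  [0.2,0,0,7,0,0,1],
  [0.3,0,0,14,0,0,1],
  [0.4,0,0,20.5,0,0,1],
  [0.4,0,0,22,0,0,1],
  [0.4,0,0,22,0,0,1],
])

```text
t: 38.1
tool_pos: [0.5445, 0.0586, 0.1418]
orientation: [0.108, 1.575, -0.12]
force: [-11.2, -4.3, 12.9]
opening: 0.0135
```

```bash
python3 yaw.py; python3 -c "
from h import *
c=cam('wrist');save(c,'w26.png');c=cam('scene'); save(c,'s26.png',(200,60,400,240),4)"
```

```text
38.1 [0.5445 0.0586 0.1418] F [-11.2  -4.3  12.9] M [-0.44  1.73  0.48] open 0.0135 jaw yaw -8.3 tilt [-0.008 -0.008 -1.   ] q6 0.17
```

View pics/w26.png

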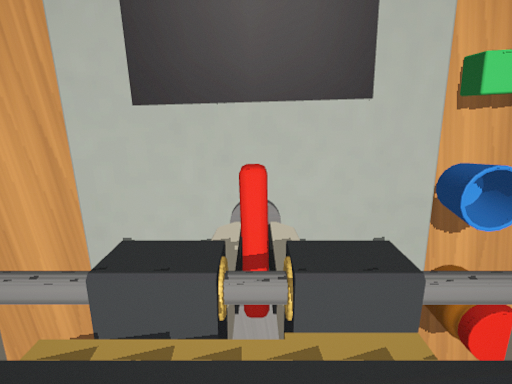

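The bar has followed and now stands across the hatch (columns 240–268, nearly parallel to the fingers). Releasing and rising.

Call:
jog_arm([
  [0,0,0,0,0,0,0.6],
  [0,0,0,0,0,0,0.6],
  [0,0,0,0,0,0,0.6],
  [-5,0,0,0,0,0,0.6],
  [-11,0,0,0,0,0,0.6],
], squeeze=20)

```text
t: 38.83
tool_pos: [0.5442, 0.0594, 0.2512]
orientation: [0.107, 1.579, -0.12]
force: [0.9, -0.5, 0.3]
opening: 0.0371
```

Call:
jog_arm([
  [-3,0,0,0,0,0,0.6],
  [-5,-2,0,0,0,0,0.6],
  [-5,-4,0,0,0,0,0.6],
  [-5,-4,0,0,0,0,0.6],
])

```text
t: 39.33
tool_pos: [0.5382, 0.0181, 0.2997]
orientation: [0.109, 1.581, -0.123]
force: [0.6, 0.6, -0.5]
opening: 0.0373
```

```bash
python3 yaw.py; python3 - <<'E'
from h import *
c=cam("wrist"); save(c,"w27.png"); H=cv2.cvtColor(c["frame"],cv2.COLOR_RGB2HSV)
m=(((H[...,0]<8)|(H[...,0]>172))&(H[...,1]>150)&(H[...,2]>110)).astype(np.uint8); m[235:]=0; m[:,400:]=0
q=max(cv2.findContours(m,cv2.RETR_EXTERNAL,cv2.CHAIN_APPROX_NONE)[0],key=cv2.contourArea)
b=cv2.boxPoints(cv2.minAreaRect(q)); w=onz(c,b,.163)
e=[w[1]-w[0],w[2]-w[1]]; print([np.linalg.norm(x) for x in e],w.mean(0)); L=max(e,key=np.linalg.norm); a=np.arctan2(L[1],L[0])%np.pi
print("bar yaw",np.degrees(a),"latch",CY-a+np.pi)
c=cam('scene'); save(c,'s27.png',(200,60,400,240),4)
E
```

```text
39.325 [0.5382 0.0181 0.2997] F [ 0.6  0.6 -0.5] M [-0.02 -0.05 -0.06] open 0.0373 jaw yaw -8.5 tilt [-0.014 -0.008 -1.   ] q6 0.09
[np.float64(0.013009656302567769), np.float64(0.08223861752334048)] [0.54568397 0.05999954 0.163     ]
bar yaw 83.57951612846662 latch 1.5641725207887323
```

View pics/w27.png

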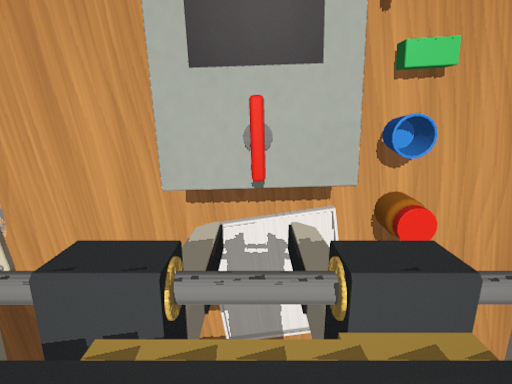

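View pics/s27.png

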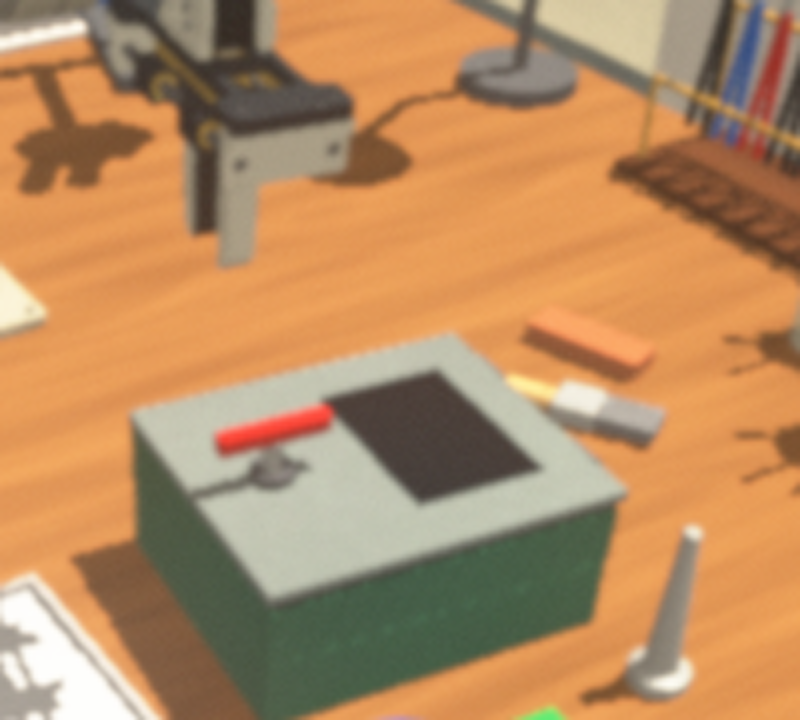

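The latch bar's yaw gives a latch angle of about 1.56 rad, and the lid is down flush. Now to the dial.

```bash
python3 - <<'E'
from h import *
move([.576,-.376,.28],down(np.radians(55)))
E
```

```text
shift [  2.18 -38.56   9.53] turn [-63.4  -1.    0. ]
```

Call:
jog_arm([
  [0,-6,1.5,-10,0,0,0.5],
  [0,-12,3,-20,0,0,0.5],
  [0,-18,5,-30,0,0,0.5],
  [0,-24,6.5,-40,0,0,0.5],
  [0,-30,8,-50,0,0,0.5],
])

```text
t: 40.05
tool_pos: [0.573, -0.285, 0.2996]
orientation: [-0.574, 1.511, 0.575]
force: [0.2, -0.4, 0.7]
opening: 0.0466
```

```bash
python3 - <<'E'
from h import *
move([.576,-.376,.28],down(np.radians(55)))
E
```

```text
shift [ 2.01 -6.98 -5.83] turn [-13.   -0.9  -0.5]
```

Call:
jog_arm([
  [1,-3.5,-3,-7,0,0,0.5],
  [2,-7,-5.8,-13,-0.9,-0.5,0.5],
  [2,-7,-5.8,-13,-0.9,-0.5,0.5],
  [2,-7,-5.8,-13,-0.9,-0.5,0.5],
])

```text
t: 40.55
tool_pos: [0.5762, -0.3753, 0.2787]
orientation: [-0.746, 1.438, 0.749]
force: [-0.9, 0.7, 0.4]
opening: 0.0463
```

```bash
python3 yaw.py; python3 - <<'E'
from h import *
c=cam("wrist"); save(c,"w28.png",(100,40,450,260),2.2); c=cam('top'); save(c,'t28.png',(330,170,400,230),8)
E
```

```text
40.55 [ 0.5762 -0.3753  0.2787] F [-0.9  0.7  0.4] M [ 0.09 -0.16  0.05] open 0.0463 jaw yaw 54.9 tilt [-0.001  0.002 -1.   ] q6 -1.61
```

View pics/w28.png

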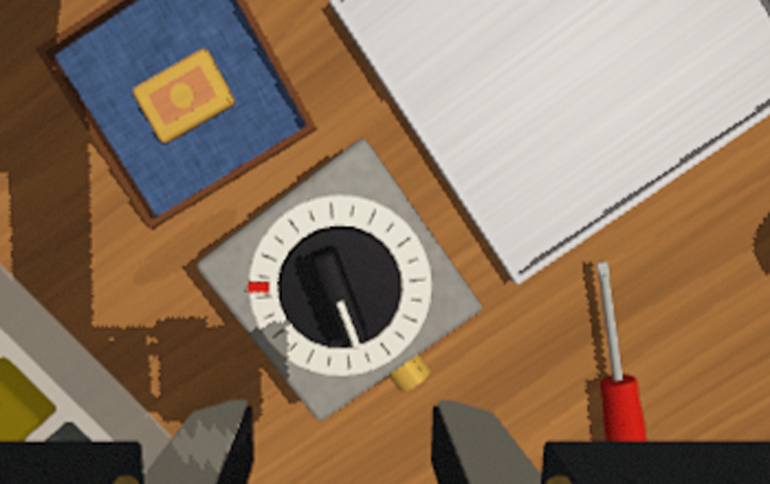

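Wrist crop: scale disc centre ≈(340,286), white pointer line from (340,305) to (358,347), red tab inner end ≈(270,287).

```bash
python3 - <<'E'
from h import *
c=cam("wrist")
P=lambda a:(np.array(a,float)+.5)/2.2-.5+[100,40]
ctr=onz(c,P([(340,285.5)]),.061)[0]; sk=onz(c,P([(341,287)]),.067)[0]
ptr=onz(c,P([(357,346),(340,304)]),.067); tab=onz(c,P([(270,287),(259,287)]),.061)
print(ctr,sk); f=lambda v:np.degrees(np.arctan2(v[1],v[0]))
a=f(ptr[0]-ctr);a2=f(ptr[0]-ptr[1]);b=f(tab[0]-ctr);print("ptr",a,a2,np.linalg.norm((ptr[0]-ctr)[:2]),"tab",b,f(tab[1]-ctr),np.linalg.norm((tab[0]-ctr)[:2]),"cw turn",(a-b)%360)
H=cv2.cvtColor(c["frame"],cv2.COLOR_RGB2HSV); m=((H[...,2]>215)&(H[...,1]<40)).astype(np.uint8)
E
```

```text
[ 0.57704553 -0.37614181  0.061     ] [ 0.57721632 -0.37554464  0.067     ]
ptr -18.995276962665226 -13.33838247531977 0.035641753187886975 tab -123.70523967555266 -123.87398384872321 0.04013056881615759 cw turn 104.70996271288743
```

```bash
python3 - <<'E'
from h import *
move([.577,-.376,.125],down(np.radians(73)))
E
```

```text
shift [15.55 -0.07 -0.12] turn [-17.9   0.    0.1]
```

Call:
jog_arm([
  [4,0,-0.1,-9,0,0,0.5],
  [8,0,-0.1,-17.9,0,0,0.5],
  [13,0,-0.1,-17.9,0,0,0.5],
  [15.5,0,-0.1,-17.9,0,0,0.5],
  [15.5,0,-0.1,-17.9,0,0,0.5],
])

```text
t: 41.32
tool_pos: [0.5755, -0.3733, 0.1229]
orientation: [-0.985, 1.335, 0.991]
force: [0.5, 0.1, 0.4]
opening: 0.0463
```

```bash
python3 yaw.py; python3 - <<'E'
from h import *
move([.577,-.376,.073],down(np.radians(73)))
c=cam("wrist"); save(c,"w29.png")
E
```

```text
41.325 [ 0.5755 -0.3733  0.1229] F [0.5 0.1 0.4] M [ 0.01 -0.13 -0.03] open 0.0463 jaw yaw 73.0 tilt [-0.003  0.003 -1.   ] q6 -1.93
shift [ 4.99 -0.24 -0.23] turn [ 0.   0.1 -0.2]
```

View pics/w29.png

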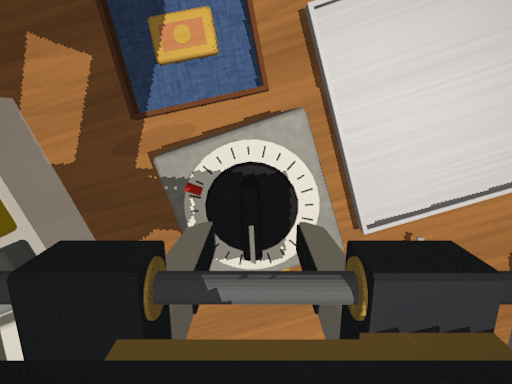

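The dial's bar stands at column ≈253, parallel to the fingers and between them. Lowering and gripping.

Call:
jog_arm([
  [2.5,-0.2,-0.2,0,0,0,0.5],
  [4.9,-0.2,-0.2,0,0,0,0.5],
  [4.9,-0.2,-0.2,0,0,0,0.7],
  [4.9,-0.2,-0.2,0,0,0,1],
  [4.9,-0.2,-0.2,0,0,0,1],
], squeeze=30)

```text
t: 42.0
tool_pos: [0.5791, -0.3776, 0.079]
orientation: [-0.99, 1.333, 0.985]
force: [0.6, 0.9, 0.0]
opening: 0.0207
```

Call:
jog_arm([
  [0,0,0,0,0,0,1],
  [0,0,0,0,0,0,1],
  [0,0,0,10,0,0,1],
  [0,0,0,20,0,0,1],
  [0,0,0,30,0,0,1],
])

```text
t: 42.62
tool_pos: [0.5785, -0.3791, 0.0796]
orientation: [-0.586, 1.49, 0.579]
force: [-3.9, -4.5, 0.3]
opening: 0.0123
```

```bash
python3 yaw.py
```

```text
42.625 [ 0.5785 -0.3791  0.0796] F [-3.9 -4.5  0.3] M [-0.86  0.74  0.09] open 0.0123 jaw yaw 42.7 tilt [ 0.002 -0.004 -1.   ] q6 -1.4
```

Call:
jog_arm([
  [0,0,0,10,0,0,1],
  [0,0,0,20,0,0,1],
  [0,0,0,30,0,0,1],
  [0,0,0,40,0,0,1],
  [0,0,0,50,0,0,1],
])

```text
t: 43.25
tool_pos: [0.5754, -0.3802, 0.0796]
orientation: [0.103, 1.571, -0.109]
force: [-14.5, -1.2, 6.3]
opening: 0.0126
```

```bash
python3 yaw.py
```

```text
43.25 [ 0.5754 -0.3802  0.0796] F [-14.5  -1.2   6.3] M [-0.15  2.69  0.06] open 0.0126 jaw yaw -7.7 tilt [-0.003 -0.004 -1.   ] q6 -0.52
```

Call:
jog_arm([
  [0,0,-0.2,9,0,0,1],
  [0,0,-0.2,18,0,0,1],
  [0,0,-0.2,26,0,0,1],
  [0,0,-0.2,26,0,0,1],
])

```text
t: 43.75
tool_pos: [0.5735, -0.3796, 0.0796]
orientation: [0.457, 1.524, -0.464]
force: [0.1, 2.0, -0.8]
opening: 0.0126
```

```bash
python3 yaw.py; python3 - <<'E'
from h import *
c=cam("wrist"); save(c,"w30.png"); c=cam('top'); save(c,'t30.png',(330,170,400,230),8)
E
```

```text
43.75 [ 0.5735 -0.3796  0.0796] F [ 0.1  2.  -0.8] M [ 0.43 -0.08 -0.  ] open 0.0126 jaw yaw -33.7 tilt [-0.003 -0.004 -1.   ] q6 -0.07
```

View pics/w30.png

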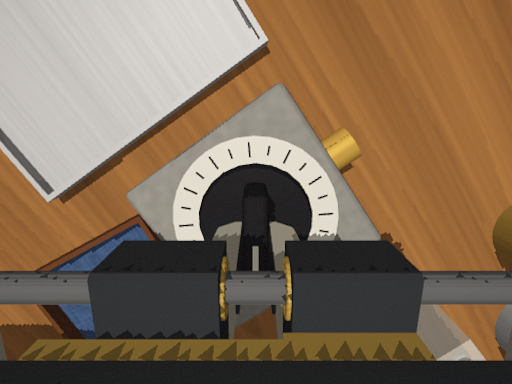

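The bar is aligned with the fingers, the pointer side faces down at column ≈255, and the tab is hidden. Releasing and lifting to check.

Call:
jog_arm([
  [0,0,0,0,0,0,0.6],
  [0,0,0,0,0,0,0.6],
  [-3,0,0,0,0,0,0.6],
  [-8,0,0,0,0,0,0.6],
  [-14,0,0,0,0,0,0.6],
])

```text
t: 44.48
tool_pos: [0.5731, -0.3789, 0.2197]
orientation: [0.455, 1.526, -0.461]
force: [-0.1, -1.1, 0.1]
opening: 0.0372
```

Call:
jog_arm([
  [-4,0,0,0,0,0,0.6],
  [-8,3,0,0,0,0,0.6],
  [-8,4,0,0,0,0,0.6],
  [-8,4,0,0,0,0,0.6],
])

```text
t: 44.98
tool_pos: [0.5959, -0.3448, 0.2987]
orientation: [0.454, 1.527, -0.46]
force: [-0.1, 0.3, -0.8]
opening: 0.0372
```

```bash
python3 yaw.py; python3 - <<'E'
from h import *
c=cam("wrist"); save(c,"w31.png",(100,40,450,300),2.2); c=cam('top'); save(c,'t31.png',(330,170,400,230),8)
E
```

```text
44.975 [ 0.5959 -0.3448  0.2987] F [-0.1  0.3 -0.8] M [-0.02 -0.04  0.01] open 0.0372 jaw yaw -33.4 tilt [-0.006 -0.002 -1.   ] q6 -0.01
```

View pics/w31.png

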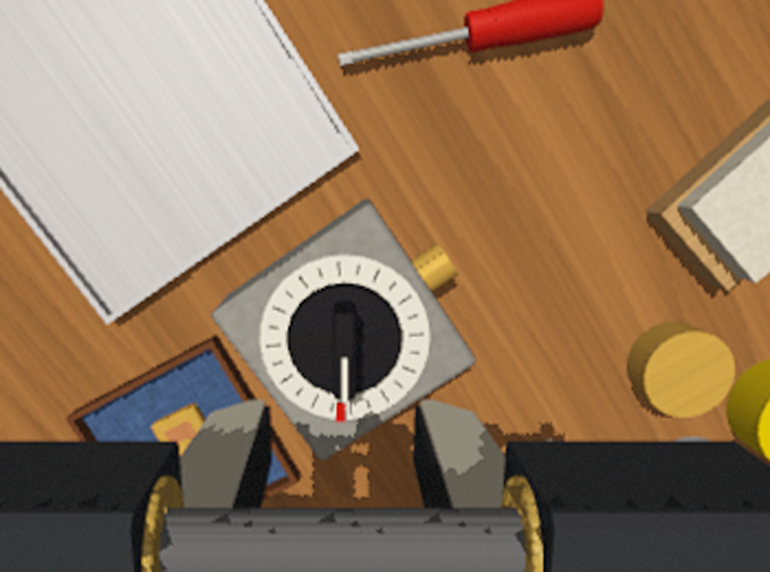

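The pointer line ends at crop (345,400) and the tab starts at (341,404). That's close, so I'll measure the offset.

```bash
python3 - <<'E'
from h import *
c=cam("wrist"); x0,y0=215,160
im=c["frame"][y0:240,x0:305]; cv2.imwrite("pics/w32.png",cv2.resize(im[:,:,::-1],None,fx=8,fy=7,interpolation=cv2.INTER_CUBIC))
H=cv2.cvtColor(c["frame"],cv2.COLOR_RGB2HSV)
red=((H[...,0]<8)|(H[...,0]>172))&(H[...,1]>140)&(H[...,2]>110); red[:200]=0; red[240:]=0; red[:,:230]=0; red[:,280:]=0
yy,xx=np.nonzero(red); print("red",xx.mean(),yy.mean(),yy.min(),yy.max(),xx.min(),xx.max())
w=(H[...,2]>150)&(H[...,1]<60); w[:200]=0;w[220:]=0;w[:,:250]=0;w[:,262:]=0
y2,x2=np.nonzero(w); print([(r,round(x2[y2==r].mean(),2)) for r in sorted(set(y2))])
# dark skirt centre
d=(H[...,2]<70).astype(np.uint8); d[:155]=0;d[228:]=0;d[:,:225]=0;d[:,290:]=0
q=max(cv2.findContours(d,cv2.RETR_EXTERNAL,cv2.CHAIN_APPROX_NONE)[0],key=cv2.contourArea); el=cv2.fitEllipse(cv2.convexHull(q)); print(el)
ctr=onz(c,[el[0]],.067)[0]; tab=onz(c,[(xx.mean(),yy.mean())],.061)[0]
m=y2<=219; pt=onz(c,[(x2[(y2>206)&m].mean(),y2[(y2>206)&m].mean())],.067)[0]
f=lambda v:np.degrees(np.arctan2(v[1],v[0])); print(ctr,f(tab-ctr),f(pt-ctr),np.linalg.norm((tab-ctr)[:2]))
E
```

```text
red 255.4516129032258 226.4516129032258 223 230 254 257
[(np.int64(202), np.float64(257.5)), (np.int64(203), np.float64(257.0)), (np.int64(204), np.float64(257.0)), (np.int64(205), np.float64(257.0)), (np.int64(206), np.float64(257.0)), (np.int64(207), np.float64(257.0)), (np.int64(208), np.float64(257.0)), (np.int64(209), np.float64(257.0)), (np.int64(210), np.float64(257.0)), (np.int64(211), np.float64(257.0)), (np.int64(212), np.float64(257.0)), (np.int64(213), np.float64(257.0)), (np.int64(214), np.float64(257.0)), (np.int64(215), np.float64(257.0)), (np.int64(216), np.float64(257.0)), (np.int64(217), np.float64(257.0)), (np.int64(218), np.float64(254.4)), (np.int64(219), np.float64(254.0))]
((257.05224609375, 193.39971923828125), (51.048057556152344, 51.633270263671875), 14.836061477661133)
[ 0.57771268 -0.37575697  0.067     ] -125.988055955742 -125.46555916967857 0.04886260936690043
```

View pics/w32.png

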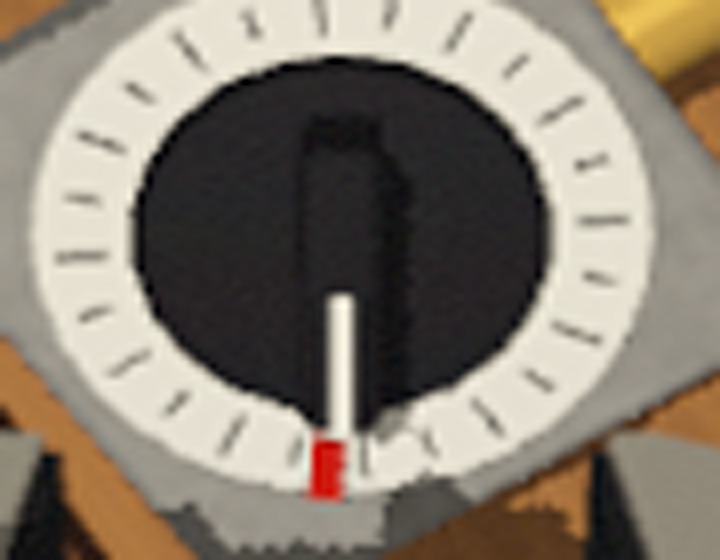

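The pointer and tab differ by about 2.5° (~2 mm), within the 5 mm limit. A last overall look before handing in.

```bash
python3 - <<'E'
from h import *
c=cam("scene"); save(c,"s33.png",None,1.5)
E
```

```text
(no output)
```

View pics/s33.png

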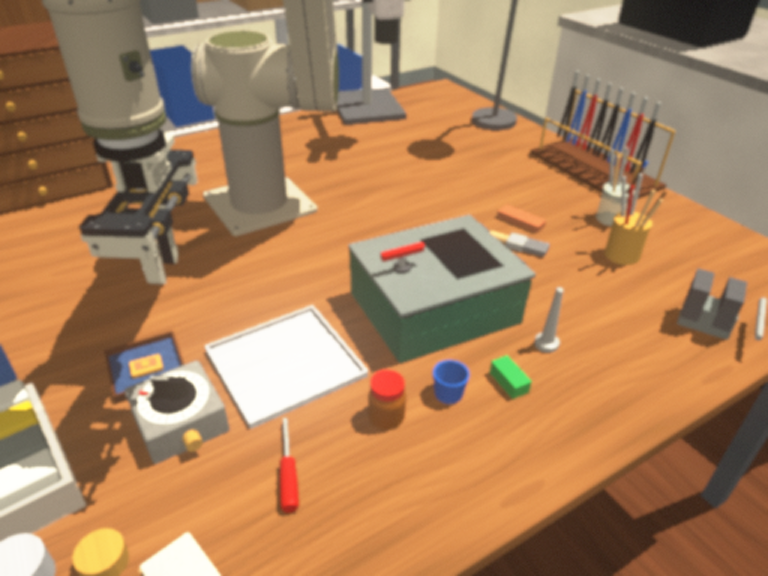

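The scene shows the brass in the dish (146,364), an empty tray, the hatch shut with its T-handle turned (402,250), the dial pointer at the tab, and the bystanders undisturbed. The arm is clear of everything.

```bash
python3 -c "
from plant import ticket
print(ticket.close_job())"
```

```text
the job is handed in; nothing more can be done
None
```

The job is handed in at about 45 s. The brass buckle is in the dish, all four castings are on the cabinet grid, and the hatch is shut with its T-handle turned. After that I turned the dial to the red tab, and the gripper let go and is clear of everything.

Last checks:
- **T-handle and hatch:** the bar measured about 1.56 rad after I released it. The lid looks flush with the cabinet, but I could not measure the hatch angle itself.
- **Dial:** my two estimates of the pointer's offset from the tab disagreed: about 0° by the first automatic measure, whose pointer mask was partly wrong, and about 2.5° (2 mm) read directly from the picture. Both are within the 5 mm limit, so I did not adjust it further.
- **Castings:** one was knocked about 34 mm aside while the hatch was closing. I last saw it flat on the grid, 43 mm centre to centre from its neighbour. I could not look at the castings again once the lid was shut.
- **Other things on the bench:** in the final picture the brass lies in the dish, the tray is empty, and the other items look undisturbed.

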